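Seat a cast cover edge first in the clamping jig

ROBOT

A 6-joint arm with a two-finger parallel gripper is mounted at the origin on the work surface. World frame = base frame: x ahead of the robot, y to its left, z up, the work surface at z = 0. Lengths are in m, angles in rad, forces in N, time in s.
With the tool pointing down it reaches from about 0.35 to 0.975 m from the base axis. Payload 4.9 kg.
Tool frame: the origin (TCP) lies midway between the tips of the shut fingers; the grasp point (between the pads) lies 19 mm behind it; z points along the fingers, y is the line along which they close (so a half turn about z gives the same grasp; the last joint's range is limited). The gripper opens to 85 mm and grips with 20 to 120 N. Pads are 22 mm wide; open, the fingers measure 114 mm over their backs; the gripper's body (76 mm by 85 mm) begins 54 mm behind the grasp point. The pads swing forward as they close: fully open they stand 13 mm farther back than shut.
Start: joints at [1.03, 0.053, 1.613, -0, 1.476, -0.119], TCP at [0.256, 0.57, 0.231] pointing down, gripper open.
Joint ranges: [-3.01, 3.01], [-1.01, 2.22], [0.06, 2.58], [-1.02, 4.17], [0.09, 2.62], [-3.14, 3.14]. Speed limits (rad/s): [2.57, 2.57, 3.14, 3.14, 3.14, 3.14].

INTERFACE

Orientations are given as a unit quaternion [w, x, y, z].
In Python, from plant import manip gives the robot as it stands.
- The arm moves only by the tool move_arm, never from a script. Its argument "increments" is one flat list of numbers, 5 for each row, row after row: the shift along the tool's x, y, z in mm, then the turn about the tool's z in rad, then the opening, from 0 (shut) to 1 (fully open). In form: [tx, ty, tz, spin, jaw, tx, ty, tz, spin, jaw, ...]. A call has 1 to 8 rows; each row shifts and turns the commanded pose from where the row before left it, along the tool's axes as they then stand; what a row does not reach is not made up. A row lasts 1/12 s, in which the tool goes at most 41.7 mm and 7.16 degrees, less where a joint would pass 70% of its speed; a pose out of reach is approached as far as the arm can. A call with a gripper value outside its range is refused whole. The fingers move at their own pace and stop on an object; the grip force is fixed at half the most. Time passes only in rows, so rows that do not move let the fingers close. It gives the time, the measured TCP pose, the force, the opening and the grip force at its end, in the units of the state.
- manip.state(): the state, without advancing time (a new reading comes with each control period).
- manip.grab_frame(name): name is "scene" or "top" or "wrist"; returns a dict with "image" (384x512x3 uint8, blue, green, red), "fov_y" (degrees; the focal length in pixels is half the picture's height over the tangent of half this angle, whatever the lens; pixels are square), "cx", "cy" (the principal point, pixels), "eye" and "rotation" of the camera in the world; the wrist camera has in their place "T_tool_cam" (4x4, takes a point from camera to tool coordinates, whose origin is the TCP and whose axes are the flange's). Camera axes: x right, y down, z forward; pixel columns grow to the right and rows downward; lengths in m; the calibration is good to about 2 mm. A picture is of the moment at which its call begins: read the wrist's pose just before it. There is no depth.
- manip.job_done(): hands the job in; it is judged then, once.
The state is a dict: "time": time; "joint_pos": joint angles; "joint_vel": joint speeds; "joint_efforts": joint torques, N m; "tool_pos": TCP position; "tool_rot": TCP orientation; "contact_force": force on the tool from outside, world axes, zero at the start; "ft_torque": the same for the moment, N m; "gripper_width": opening from 0.0 (shut) to 1.0 (fully open); "grasp_force": force on a finger pad.
Only numpy, scipy, OpenCV 4.12 (cv2) and the standard library are available. Lean on these libraries where they do the work, as an engineer would, in place of code of your own. Each camera call takes 0.05 s, during which the arm holds its last target. There are 200 camera calls.

TASK

Take the cast cover plate off the sloping wooden rest and load it into the plywood jig: with the plate still tilted, rest the edge it was standing on upon the jig's bed, under the two steel lips and centred between them, and then pivot the plate down gently until it lies flat. Only then swing the steel clamp bar all the way across the plate, so that it points straight over it. Leave the wrench and the jar between the rest and the jig where they are.

Things in the scene. Friction and masses are not known exactly. Their poses are not given: they have to be found in the camera images.
- cover: cast aluminium cover plate, 180 x 130 x 12 mm, about 0.75 kg, loose. Origin: centre of its underside; x runs along the 180 mm side, up the slope; z is normal to the plate, towards its ribbed face. At the start it lies on the rest sloping at 32 degrees, ribbed face up, lower edge away from the robot, upper edge towards it
- cover_rib (a point): middle of the top of the upright grip rib that stands across the middle of the cover's upper face; the rib is 14 mm thick along the cover's x, 75 mm long along its y and 36 mm high (its top is 48 mm above the underside)
- cover_edge (a point): middle of the cover's lower edge, on its underside (90 mm along -x from its origin): the edge that it stands on and that goes under the lips
- rest: fixed wooden rest on the table, about 190 x 120 mm, with a board sloping up towards the robot at 32 degrees and a ledge at its foot, lower than the plate is thick; origin on the table under its middle. The upper end of the plate on it is about 135 mm above the table
- bed: fixed plywood jig: bed 270 mm along x (-125 to +145), 215 along y (-130 to +85), top 20 mm above the table. Origin on the table; x points back towards the robot (within 15 degrees). At its far end stand two steel stops, 30 mm wide, at y = -40 and +40 mm, each with a lip that hangs 14 mm over the bed beyond the stop's face; the lips' underside is 24 mm above the bed, their top 30 mm
- stop_face (a point): point on the bed's top, at the foot of the stops' faces, midway between the two stops; axes as the bed's. The lips cover 0 to 14 mm along its x. The seated plate lies over x of about 5 to 190 mm
- clamp (a joint): angle of the steel clamp bar about an upright pivot. 0: parked, pointing to +x of the bed, towards the robot; positive is anticlockwise from above, inwards; 1.57: straight across the plate (+y of the bed). Starts at -0.35 to 0, stops at -0.4 and 1.65; stiff (about 1 N), stays where left. Bar 22 mm wide, 10 thick, reaches 91 mm from the pivot, passes 4 mm above the flat plate
- clamp_knob (a point): middle of the black upright round knob on the bar, 24 mm across, at 80 mm from the pivot; it stands 38 mm above the bar, from 46 to 84 mm above the table, and this point is 66 mm above the table
- clamp_pivot (a point): on the clamp's pivot axis, at the bar's mid-height, 41 mm above the table; in the bed's frame at x = 50, y = -95 mm
- wrench: open-ended steel wrench, 180 mm, lying between the rest and the jig; bystander, to be left alone; origin at its underside
- jar: amber glass jar, 64 mm across, 90 mm tall, standing beyond the wrench; bystander, to be left alone; origin at its underside
Not all that is in view belongs to the job. Leave any purple look-alike of the cover alone.

How it is judged:
By the outcome, as a careful person would: the job done as asked, in the order asked, and still so for the second after the job is handed in, with the robot touching nothing.
It also fails if it takes over 58 s, if anything falls off the work surface, if the arm or the gripper's body presses on something with over 40 N, if the wrist force passes 120 N, or if a joint passes its speed limit or range.

## Working session

There is one attempt and no reset: what is moved stays moved. The work goes in short steps, Python scripts to look and compute and a tool call to move; the robot and the scene stay as the last step left them, time stands still between calls to the robot, and variables do not carry over. Pictures are saved under pics/ and viewed, at most 10 in all, crops included, and the job is handed in when it is done.

Besides the shell and the picture viewer there is one more tool, called as name(argument=value, ...) on one line, values as JSON. move_arm: Moves the arm, as the interface text tells. Its arguments: {"type":"object","properties":{"increments":{"type":"array"}},"required":["increments"]}

```bash
mkdir -p pics; ls; python3 - <<'E'
from plant import manip
import cv2,json
s=manip.state()
print({k:(v if not hasattr(v,'tolist') else v.tolist()) for k,v in s.items()})
for n in ["scene","top"]:
    f=manip.grab_frame(n); cv2.imwrite(f"pics/{n}0.png",f["image"])
    print(n,f["fov_y"],f["cx"],f["cy"],f["eye"],f["rotation"])
import numpy as np
a=cv2.imread("pics/scene0.png");b=cv2.imread("pics/top0.png")
E
```

```text
pics
{'time': 0.0, 'joint_pos': [1.0300288800236417, 0.05339843523137313, 1.6143060490466277, -2.8912448402939186e-05, 1.4760121081680406, -0.11902256931725758], 'joint_vel': [0.0012158504620610631, -0.0005423048471206704, -0.0009392084736500626, -0.00018919092691326028, 0.0006711608622063848, 0.00020395939586797667], 'joint_efforts': [-0.00023002910893410444, -39.36876654624939, -37.017399072647095, 2.4790908526028943e-06, 0.007356349378824234, -8.723017401734978e-06], 'tool_pos': [0.25553741929182733, 0.5696796714375778, 0.23003005620168077], 'tool_rot': [-0.00033040432125147585, 0.20931162158998806, 0.9778484121179821, -0.0010093654913090238], 'contact_force': [1.7218937809135237, -0.3219640059520244, 0.4541547672639016], 'ft_torque': [0.008357984657656728, 0.013092070200345375, 0.02779677152457342], 'grasp_force': 0.0, 'gripper_width': 1.0020670670474496}
scene 54.87586127285517 256.82099774213316 190.13791765544966 [ 1.04237658 -0.07747293  0.94448065] [-0.21678242  0.73344098  0.61938492 -0.17729079]
top 54.99066780957896 257.04620055019484 194.2354147613111 [0.47448849 0.02184174 0.96800327] [ 0.02653102 -0.70435396  0.7092721  -0.01070941]
```

```bash
python3 - <<'E'
import cv2
for n in ["scene","top"]:
    a=cv2.imread(f"pics/{n}0.png"); cv2.imwrite(f"pics/{n}0b.png",cv2.resize(a,(800,600),interpolation=cv2.INTER_CUBIC))
E
```

```text
(no output)
```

View pics/scene0b.png

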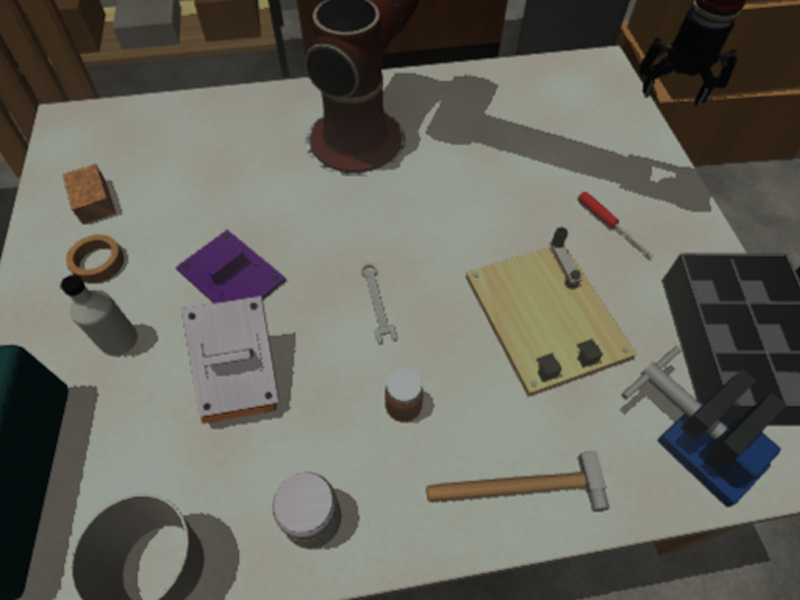

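View pics/top0b.png

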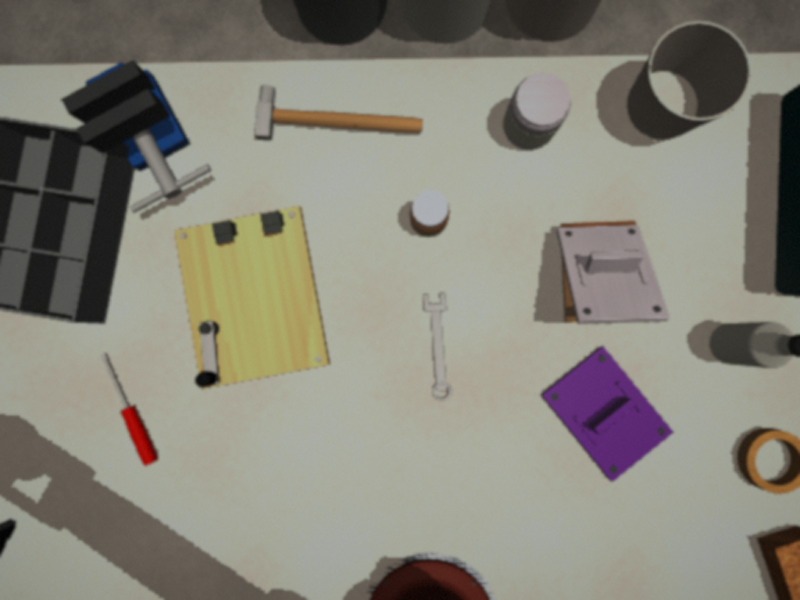

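The cover rests at the right of the top view (about x 560–665, y 220–320). The jig is at the left (x 175–330, y 207–387), with its stops at (223,232) and (271,222), knob at (206,379) and pivot at (207,328). The jar (430,210) and wrench (437,340) lie between them. I'll zoom in for accurate points.

```bash
python3 - <<'E'
import cv2,numpy as np
t=cv2.imread("pics/top0.png");s=cv2.imread("pics/scene0.png")
def crop(a,x,y,w,h,k):
    c=cv2.resize(a[y:y+h,x:x+w],None,fx=k,fy=k,interpolation=cv2.INTER_CUBIC)
    c=cv2.convertScaleAbs(c,alpha=1.3,beta=15)
    for u in range(0,w,10): cv2.putText(c,str(x+u),(int(u*k),8),0,.28,(0,0,255),1); cv2.line(c,(int((u+.5)*k),10),(int((u+.5)*k),14),(0,0,255),1)
    for v in range(10,h,10): cv2.putText(c,str(y+v),(0,int((v+.5)*k)+3),0,.28,(0,0,255),1); cv2.line(c,(18,int((v+.5)*k)),(22,int((v+.5)*k)),(0,0,255),1)
    return c
cv2.imwrite("pics/A.png",np.hstack([crop(t,352,132,80,80,5),crop(s,110,185,80,90,5)[:400]]))
cv2.imwrite("pics/B.png",np.hstack([crop(t,107,128,110,125,3.6),crop(s,296,140,112,125,3.6)])[:,:800])
E
```

```text
(no output)
```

View pics/A.png

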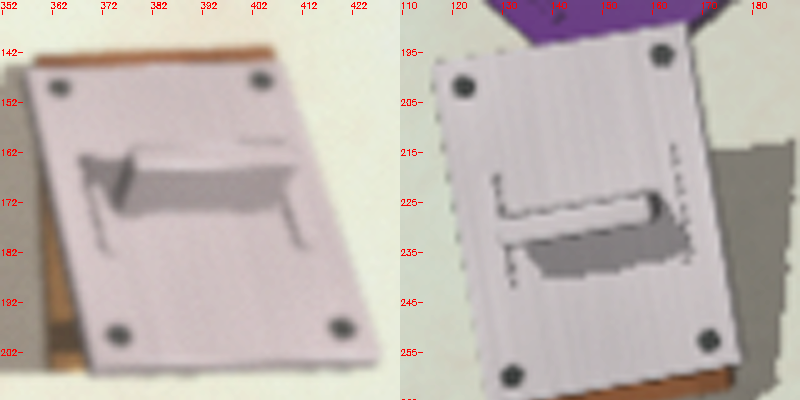

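View pics/B.png

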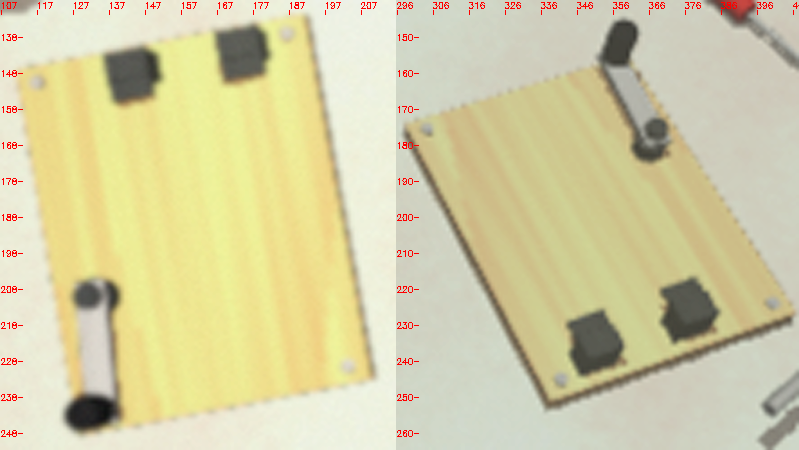

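View A: the cover's four holes, corners and rib are clear in both crops (top holes at about (364,149), (404,148), (376,199), (420,197) px). View B: bed corners, screws, stop lips and the clamp are also clear. Next I fit poses to both views.

```bash
cat > h.py <<'E'
import numpy as np
from scipy.spatial.transform import Rotation as R
from scipy.optimize import least_squares
def qR(q): return R.from_quat([q[1],q[2],q[3],q[0]])
CAM={"top":dict(f=192/np.tan(np.radians(54.99066780957896/2)),c=(257.04620055019484,194.2354147613111),e=[0.47448849,0.02184174,0.96800327],q=[0.02653102,-0.70435396,0.7092721,-0.01070941]),
"scene":dict(f=192/np.tan(np.radians(54.87586127285517/2)),c=(256.82099774213316,190.13791765544966),e=[1.04237658,-0.07747293,0.94448065],q=[-0.21678242,0.73344098,0.61938492,-0.17729079])}
def proj(n,P):
    c=CAM[n]; p=qR(c["q"]).inv().apply(np.atleast_2d(P)-c["e"]); return c["f"]*p[:,:2]/p[:,2:]+c["c"]
def plane(n,uv,z):
    c=CAM[n]; d=qR(c["q"]).apply(np.r_[(np.array(uv)-c["c"])/c["f"],1]); return np.array(c["e"])+d*(z-c["e"][2])/d[2]
E
cat > fit.py <<'E'
from h import *
A=lambda x,y:np.array([352+(x+.5)/5-.5,132+(y+.5)/5-.5]) if x<400 else np.array([110+(x-400+.5)/5-.5,185+(y+.5)/5-.5])
B=lambda x,y:np.array([107+(x+.5)/3.6-.5,128+(y+.5)/3.6-.5]) if x<396 else np.array([296+(x-396+.5)/3.6-.5,140+(y+.5)/3.6-.5])
# cover
H=[(-1,-1,60,87,709,341),(-1,1,262,80,513,376),(1,-1,119,335,662,55),(1,1,342,328,464,86)]
C=[("top",-90,-65,30,68),("top",-90,65,278,62),("top",90,65,378,362),("top",90,-65,92,372),
("scene",90,65,435,70),("scene",90,-65,686,28),("scene",-90,-65,740,360)]
RB=[("top",-7,-37.5,132,150),("top",-7,37.5,298,148),("top",7,37.5,296,167),("top",7,-37.5,133,168)]
def Rc(yaw,t): return R.from_euler("ZY",[yaw,-t])
def cov(p,full=False):
    r=Rc(p[3],p[4]); T=lambda q:r.apply(np.array(q)/1e3)+p[:3]; out=[]
    for sx,sy,a,b,c,d in H:
        P=T([sx*p[5],sy*p[6],12]); out+= [proj("top",P)[0]-A(a,b),proj("scene",P)[0]-A(c,d)]
    for n,x,y,u,v in C: out.append(.6*(proj(n,T([x,y,12]))[0]-A(u,v)))
    for n,x,y,u,v in RB: out.append(.6*(proj(n,T([x,y,48]))[0]-A(u,v)))
    return np.concatenate(out)
s=least_squares(cov,[.55,-.25,.06,np.pi,.558,75,50],loss="soft_l1",x_scale=[.1,.1,.1,.1,.1,10,10])
print("cover",s.x.round(4),"tilt deg",np.degrees(s.x[4]));print(s.fun.reshape(-1,2).round(2).tolist())
p=s.x;r=Rc(p[3],p[4])
for k,q in dict(rib=[0,0,48],edge=[-90,0,0],upper=[90,0,0]).items(): print(k,(r.apply(np.array(q)/1e3)+p[:3]).round(4))
# bed
BC=[("top",-125,-130,18,70),("top",-125,85,307,14),("top",145,85,376,378),("scene",145,85,405,126),("scene",-125,85,548,401),("scene",-125,-130,793,316)]
LP=[("top",-55,44,117,103),("top",-25,44,158,97),("top",25,44,223,82),("top",55,44,268,73),
("scene",55,50,568,322),("scene",25,50,607,310),("scene",-25,50,663,292),("scene",-55,50,699,277)]
def bed(p):
    r=R.from_euler("z",p[3]); T=lambda q:r.apply(np.array(q)/1e3)+p[:3]; out=[]
    for n,x,y,u,v in BC: out.append(proj(n,T([x,y,20]))[0]-B(u,v))
    for n,y,z,u,v in LP: out.append(proj(n,T([p[4]+14,y,z]))[0]-B(u,v))
    return np.concatenate(out)
s=least_squares(bed,[.55,.25,0,np.pi,-90],loss="soft_l1",x_scale=[.1,.1,.1,.1,10])
b=s.x;print("bed",b.round(4));print(s.fun.reshape(-1,2).round(2).tolist())
r=R.from_euler("z",b[3]);T=lambda q:r.apply(np.array(q)/1e3)+b[:3]
print("stop_face",T([b[4],0,20]).round(4),"pivot",T([50,-95,41]).round(4))
K=plane("top",B(86,411),.084);q=(r.inv().apply(K-b[:3])*1e3);print("knob",K,q,np.arctan2(q[1]+95,q[0]-50),np.hypot(q[1]+95,q[0]-50))
K=plane("scene",B(624,34),.084);q=(r.inv().apply(K-b[:3])*1e3);print("knob",K,q,np.arctan2(q[1]+95,q[0]-50),np.hypot(q[1]+95,q[0]-50))
E
python3 fit.py
python3 -c "
from plant import manip;import numpy as np
f=manip.grab_frame('wrist');print(np.round(f['T_tool_cam'],4),f['fov_y'],f['cx'],f['cy'])"
```

```text
cover [ 0.5645 -0.2762  0.0763  3.1667  0.5465 74.882  50.1134] tilt deg 31.313572086749616
[[-0.14, 0.32], [-0.22, 0.06], [-0.13, 0.3], [-0.44, 0.05], [-0.2, 0.64], [-0.01, 0.2], [-0.26, 0.61], [0.13, 0.3], [-0.68, -0.13], [0.72, -0.5], [0.61, -0.48], [-0.08, -0.56], [-0.56, -0.83], [0.03, -0.64], [0.17, 0.6], [-0.41, -0.37], [-0.73, -0.8], [0.43, -0.24], [0.2, 0.31]]
rib [ 0.5895 -0.2756  0.1173]
edge [ 0.6414 -0.2743  0.0295]
upper [ 0.4877 -0.2782  0.1231]
bed [ 5.52100e-01  2.74200e-01 -2.50000e-03  3.32730e+00 -9.58305e+01]
[[-0.61, 0.17], [-0.59, -0.17], [-0.78, 0.53], [-0.4, -0.32], [0.41, 0.5], [0.86, -0.56], [-0.44, 0.1], [-0.31, -0.5], [0.84, -0.13], [-0.12, 0.09], [-0.4, 0.45], [-1.38, 0.36], [-0.76, -0.28], [-1.21, 0.56]]
stop_face [0.6463 0.2919 0.0175] pivot [0.4854 0.3584 0.0385]
knob [0.40902232 0.346246   0.084     ] [127.29502322 -97.17809019  86.45657194] -0.028171463964990182 77.32570524123071
knob [0.41003733 0.34772034 0.084     ] [126.02529168 -98.43971718  86.45657194] -0.045213545193076944 76.10306583209865
[[-5.000e-04 -9.641e-01 -2.657e-01  6.710e-02]
 [ 1.000e+00 -3.000e-04 -7.000e-04  3.000e-04]
 [ 6.000e-04 -2.657e-01  9.641e-01 -1.432e-01]
 [ 0.000e+00  0.000e+00  0.000e+00  1.000e+00]] 67.11889055493188 256.82029648761056 190.14978899375575
```

```bash
cat > plan.py <<'E'
import sys
from h import *
from plant import manip
def az(q): y=qR(q).apply([0,1,0]); return np.arctan2(y[1],y[0])
def plan(target,taz,n,jaw,start=None,ease=True):
    s=manip.state()
    p=np.array(s["tool_pos"] if start is None else start[0]); r=qR(s["tool_rot"]); a=az(s["tool_rot"]) if start is None else start[1]
    d=(np.array(target)-p)/n; sp=-((taz-a+np.pi)%(2*np.pi)-np.pi)/n; rows=[]
    for i in range(n):
        # ideal down-pointing tool: y at az a, x at az a+90deg, z down
        ax=np.array([-np.sin(a),np.cos(a),0]); ay=np.array([np.cos(a),np.sin(a),0])
        rows.append([round(float(d@ax)*1e3,1),round(float(d@ay)*1e3,1),round(float(-d[2])*1e3,1),round(float(sp),3),jaw]); a-=sp
    print("pos",p.round(4),"az",round(np.degrees(a+sp*n),2),"step mm",round(np.linalg.norm(d)*1e3,1),"z",np.round(qR(s["tool_rot"]).apply([0,0,1]),4))
    for i in range(0,n,8): print([x for r_ in rows[i:i+8] for x in r_])
    return (np.array(target),taz)
def rep():
    s=manip.state(); print("t",round(s["time"],2),"pos",np.round(s["tool_pos"],4),"az",round(np.degrees(az(s["tool_rot"])),2),"F",np.round(s["contact_force"],1),"M",np.round(s["ft_torque"],2),"w",round(s["gripper_width"],3),"g",round(s["grasp_force"],1))
E
python3 - <<'E'
from plan import *
c=plan([.54,.28,.23],np.radians(91.4),13,1)
plan([.583,-.2757,.22],np.radians(91.4),16,1,c)
E
```

```text
pos [0.2556 0.5698 0.2303] az 65.83 step mm 31.2 z [-8.0e-04 -1.4e-03 -1.0e+00]
[-29.1, -11.4, 0.0, -0.034, 1, -28.7, -12.4, 0.0, -0.034, 1, -28.2, -13.4, 0.0, -0.034, 1, -27.8, -14.3, 0.0, -0.034, 1, -27.3, -15.3, 0.0, -0.034, 1, -26.7, -16.2, 0.0, -0.034, 1, -26.1, -17.1, 0.0, -0.034, 1, -25.5, -18.0, 0.0, -0.034, 1]
[-24.9, -18.8, 0.0, -0.034, 1, -24.2, -19.7, 0.0, -0.034, 1, -23.6, -20.5, 0.0, -0.034, 1, -22.8, -21.3, 0.0, -0.034, 1, -22.1, -22.1, 0.0, -0.034, 1]
pos [0.54 0.28 0.23] az 91.4 step mm 34.8 z [-8.0e-04 -1.4e-03 -1.0e+00]
[-1.8, -34.8, 0.6, -0.0, 1, -1.8, -34.8, 0.6, -0.0, 1, -1.8, -34.8, 0.6, -0.0, 1, -1.8, -34.8, 0.6, -0.0, 1, -1.8, -34.8, 0.6, -0.0, 1, -1.8, -34.8, 0.6, -0.0, 1, -1.8, -34.8, 0.6, -0.0, 1, -1.8, -34.8, 0.6, -0.0, 1]
[-1.8, -34.8, 0.6, -0.0, 1, -1.8, -34.8, 0.6, -0.0, 1, -1.8, -34.8, 0.6, -0.0, 1, -1.8, -34.8, 0.6, -0.0, 1, -1.8, -34.8, 0.6, -0.0, 1, -1.8, -34.8, 0.6, -0.0, 1, -1.8, -34.8, 0.6, -0.0, 1, -1.8, -34.8, 0.6, -0.0, 1]
```

move_arm(increments=[-29,-11.5,0,-0.034,1,-28.5,-12.5,0,-0.034,1,-28,-13.5,0,-0.034,1,-28,-14.5,0,-0.034,1,-27.5,-15.5,0,-0.034,1,-26.5,-16,0,-0.034,1,-26,-17,0,-0.034,1,-25.5,-18,0,-0.034,1])

```text
time: 0.82
tool_pos: [0.4308, 0.3899, 0.231]
tool_rot: [-0.0, 0.074, 0.997, -0.0]
contact_force: [-0.1, 0.3, -0.2]
gripper_width: 1.003
grasp_force: 0.0
```

move_arm(increments=[-25,-19,0,-0.034,1,-24,-19.5,0,-0.034,1,-23.5,-20.5,0,-0.034,1,-23,-21.5,0,-0.034,1,-22,-22,0,-0.034,1,0,0,0,0,1,0,0,0,0,1])

```text
time: 1.4
tool_pos: [0.5395, 0.2782, 0.2308]
tool_rot: [-0.001, -0.009, 1.0, -0.0]
contact_force: [-0.1, 0.6, -0.3]
gripper_width: 0.999
grasp_force: 0.0
```

```bash
python3 - <<'E'
from plan import *
import cv2,pickle
rep(); s=manip.state(); f=manip.grab_frame("wrist"); pickle.dump((s,f),open("w1.pkl","wb")); cv2.imwrite("pics/w1.png",f["image"])
print(np.abs(s["joint_vel"]).max(),np.round(s["joint_pos"],3))
plan([.583,-.2757,.22],np.radians(91.4),16,1)
E
```

```text
t 1.4 pos [0.5395 0.2782 0.2308] az 90.99 F [-0.1  0.6 -0.3] M [0.01 0.01 0.02] w 0.999 g 0.0
0.041541017241517555 [ 0.353  0.012  1.656  0.     1.475 -1.235]
pos [0.5388 0.2791 0.2308] az 91.08 step mm 34.8 z [-0.0012  0.     -1.    ]
[-2.1, -34.7, 0.7, -0.0, 1, -2.1, -34.7, 0.7, -0.0, 1, -2.1, -34.7, 0.7, -0.0, 1, -2.1, -34.7, 0.7, -0.0, 1, -2.1, -34.7, 0.7, -0.0, 1, -2.0, -34.7, 0.7, -0.0, 1, -2.0, -34.7, 0.7, -0.0, 1, -2.0, -34.7, 0.7, -0.0, 1]
[-2.0, -34.7, 0.7, -0.0, 1, -2.0, -34.7, 0.7, -0.0, 1, -2.0, -34.7, 0.7, -0.0, 1, -2.0, -34.7, 0.7, -0.0, 1, -2.0, -34.7, 0.7, -0.0, 1, -2.0, -34.7, 0.7, -0.0, 1, -1.9, -34.7, 0.7, -0.0, 1, -1.9, -34.7, 0.7, -0.0, 1]
```

move_arm(increments=[-2,-34.7,0.7,0,1,-2,-34.7,0.7,0,1,-2,-34.7,0.7,0,1,-2,-34.7,0.7,0,1,-2,-34.7,0.7,0,1,-2,-34.7,0.7,0,1,-2,-34.7,0.7,0,1,-2,-34.7,0.7,0,1])

```text
time: 2.12
tool_pos: [0.5599, 0.0021, 0.2257]
tool_rot: [0.0, -0.011, 1.0, 0.0]
contact_force: [0.6, -0.1, 0.1]
gripper_width: 1.002
grasp_force: 0.0
```

move_arm(increments=[-2,-34.7,0.7,0,1,-2,-34.7,0.7,0,1,-2,-34.7,0.7,0,1,-2,-34.7,0.7,0,1,-2,-34.7,0.7,0,1,-2,-34.7,0.7,0,1,-2,-34.7,0.7,0,1,-2,-34.7,0.7,0,1])

```text
time: 2.78
tool_pos: [0.5824, -0.275, 0.22]
tool_rot: [0.0, -0.011, 1.0, 0.0]
contact_force: [0.7, -0.7, 0.6]
gripper_width: 0.997
grasp_force: 0.0
```

move_arm(increments=[0,0,0,0,1,0,0,0,0,1])

```text
time: 2.95
tool_pos: [0.5822, -0.2751, 0.2196]
tool_rot: [-0.0, -0.01, 1.0, 0.001]
contact_force: [-0.3, 0.3, 0.5]
gripper_width: 1.003
grasp_force: 0.0
```

```bash
python3 - <<'E'
from plan import *
import cv2,pickle
rep(); s=manip.state(); f=manip.grab_frame("wrist"); pickle.dump((s,f),open("w2.pkl","wb"))
a=cv2.imread("pics/w1.png"); b=f["image"]
cv2.imwrite("pics/w12.png",cv2.convertScaleAbs(np.hstack([a[:,56:456],b[:,56:456]]),alpha=1.3,beta=10))
E
```

```text
t 2.95 pos [ 0.5822 -0.2751  0.2196] az 91.09 F [-0.3  0.3  0.5] M [-0.03  0.08  0.02] w 1.003 g 0.0
```

View pics/w12.png

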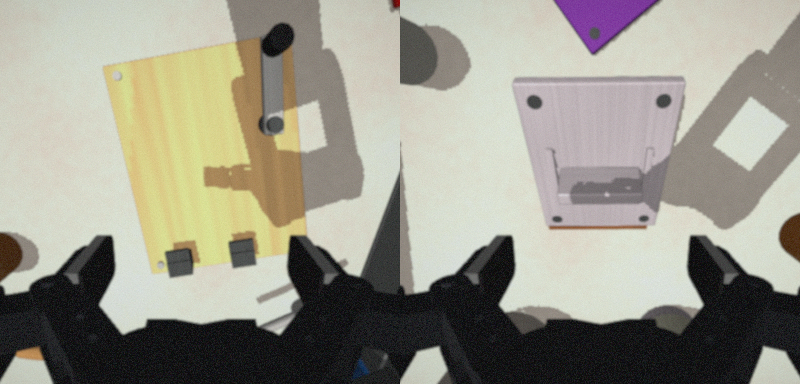

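The wrist views show the fingers centred on the rib (both about u=257). The bed corners (160,66), (208,272) and (362,235), and the lips, are clear. I'll refit using all the views.

```bash
cat > fit2.py <<'E'
import io,contextlib,pickle
with contextlib.redirect_stdout(io.StringIO()):
    from fit import *
def wproj(pk):
    s,f=pickle.load(open(pk,"rb")); M=np.eye(4); M[:3,:3]=qR(s["tool_rot"]).as_matrix(); M[:3,3]=s["tool_pos"]; M=M@np.array(f["T_tool_cam"])
    F=192/np.tan(np.radians(f["fov_y"]/2))
    def g(P): q=(np.atleast_2d(P)-M[:3,3])@M[:3,:3]; return F*q[:,:2]/q[:,2:]+[f["cx"],f["cy"]]
    def inv(uv,z): d=M[:3,:3]@np.r_[(np.array(uv)-[f["cx"],f["cy"]])/F,1]; return M[:3,3]+d*(z-M[2,3])/d[2]
    return g,inv
g1,i1=wproj("w1.pkl"); g2,_=wproj("w2.pkl")
WH=[(1,1,534,102),(1,-1,664,101),(-1,1,557,219),(-1,-1,643,219)]
WR=[(7,37.5,558,195),(7,-37.5,645,195),(-7,37.5,558,203),(-7,-37.5,645,203)]
def cov2(p):
    r=Rc(p[3],p[4]); T=lambda q:r.apply(np.array(q)/1e3)+p[:3]
    o=[.8*(g2(T([a*p[5],b*p[6],12]))[0]-[u-344,v]) for a,b,u,v in WH]+[.8*(g2(T([a,b,48]))[0]-[u-344,v]) for a,b,u,v in WR]
    return np.r_[cov(p),np.concatenate(o)]
s=least_squares(cov2,p,loss="soft_l1",x_scale=[.1,.1,.1,.1,.1,10,10])
p=s.x;print("cover",p.round(4),np.degrees(p[3:5]).round(2)); print(s.fun[-16:].reshape(-1,2).round(2).tolist())
r=Rc(p[3],p[4])
for k,q in dict(rib=[0,0,48],edge=[-90,0,0],grip=[0,0,38]).items(): print(k,(r.apply(np.array(q)/1e3)+p[:3]).round(4))
WB=[(145,85,104,66),(-125,85,152,272),(-125,-130,306,235)]
WL=[(55,166,251),(25,190,249),(-25,229,242),(-55,253,239)]
def bed2(p):
    r=R.from_euler("z",p[3]); T=lambda q:r.apply(np.array(q)/1e3)+p[:3]
    o=[g1(T([x,y,20]))[0]-[u+56,v] for x,y,u,v in WB]+[g1(T([p[4]+14,y,47]))[0]-[u+56,v] for y,u,v in WL]
    return np.r_[bed(p),np.concatenate(o)]
s=least_squares(bed2,b,loss="soft_l1",x_scale=[.1,.1,.1,.1,10])
b=s.x;print("bed",b.round(4),np.degrees(b[3]).round(2));print(s.fun[-14:].reshape(-1,2).round(2).tolist())
r=R.from_euler("z",b[3]);T=lambda q:r.apply(np.array(q)/1e3)+b[:3]
print("stop_face",T([b[4],0,20]).round(4),"pivot",T([50,-95,41]).round(4),"pivot w1",i1([327,125],.055).round(4))
K=i1([280+56,36],.084);q=(r.inv().apply(K-b[:3])*1e3);print("knob",K.round(4),q.round(1),np.arctan2(q[1]+95,q[0]-50),np.hypot(q[1]+95,q[0]-50))
E
python3 fit2.py; python3 fit.py | grep knob
```

```text
cover [ 0.5654 -0.2757  0.0785  3.1674  0.5496 74.5661 50.1346] [181.48  31.49]
[[0.98, -0.36], [0.22, -0.34], [0.29, -0.09], [1.07, -0.57], [-0.81, -0.61], [-0.83, -1.1], [0.64, 1.39], [-2.11, 0.92]]
rib [ 0.5904 -0.2751  0.1194]
edge [ 0.6421 -0.2737  0.0315]
grip [ 0.5852 -0.2752  0.1109]
bed [ 5.5140e-01  2.7460e-01 -3.9000e-03  3.3257e+00 -9.7911e+01] 190.55
[[-0.54, -0.48], [0.85, 0.02], [1.91, 13.59], [-0.12, 0.38], [-0.65, -1.24], [-0.16, -0.32], [-0.23, -1.01]]
stop_face [0.6477 0.2926 0.0161] pivot [0.4849 0.3589 0.0371] pivot w1 [0.4861 0.3528 0.055 ]
knob [0.4061 0.3477 0.084 ] [129.5 -98.5  87.9] -0.04370977805756834 79.58772247789551
knob [0.40902232 0.346246   0.084     ] [127.29502322 -97.17809019  86.45657194] -0.028171463964990182 77.32570524123071
knob [0.41003733 0.34772034 0.084     ] [126.02529168 -98.43971718  86.45657194] -0.045213545193076944 76.10306583209865
```

move_arm(increments=[-1,0,24,-0.004,1,-1,0,24,-0.003,1,-1,0,24,0,1,0,0,24,0,1,0,0,16,0,1,0,0,8,0,1,0,0,8,0,1,0,0,0,0,1])

```text
time: 3.67
tool_pos: [0.5848, -0.2734, 0.0909]
tool_rot: [-0.001, -0.014, 1.0, 0.001]
contact_force: [-0.8, 1.2, 0.1]
gripper_width: 1.0
grasp_force: 0.0
```

```bash
python3 - <<'E'
from plan import *
import cv2,pickle
rep(); s=manip.state(); f=manip.grab_frame("wrist"); pickle.dump((s,f),open("w3.pkl","wb"))
g=manip.grab_frame("scene")["image"]
cv2.imwrite("pics/w3.png",cv2.convertScaleAbs(np.hstack([f["image"][84:,76:436],cv2.resize(g[170:300,95:255],(360,300),interpolation=cv2.INTER_CUBIC)]),alpha=1.4,beta=15))
E
```

```text
t 3.67 pos [ 0.5848 -0.2734  0.0909] az 91.64 F [-0.8  1.2  0.1] M [-0.04 -0.01 -0.03] w 1.0 g 0.0
```

View pics/w3.png

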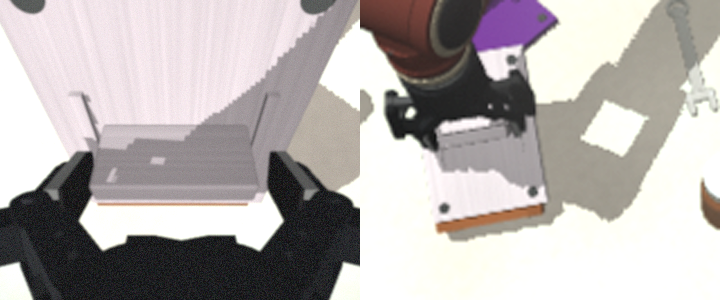

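The rib sits between the fingers about 2.5 mm toward -y of centre. I'll shift, go down and close.

move_arm(increments=[0,-2.5,0,0,1,0,0,4,0,1,0,0,4,0,1,0,0,0,0,0,0,0,0,0,0,0,0,0,0,0,0,0,0,0,0,0,0,0,0,0])

```text
time: 4.43
tool_pos: [0.5849, -0.2771, 0.0841]
tool_rot: [-0.0, -0.013, 1.0, 0.001]
contact_force: [-2.1, 2.6, 3.2]
gripper_width: 0.862
grasp_force: 73.9
```

```bash
python3 - <<'E'
from plan import *
rep()
E
```

```text
t 4.43 pos [ 0.5849 -0.2771  0.0841] az 91.53 F [-2.1  2.6  3.2] M [ 0.9   0.38 -0.13] w 0.862 g 73.9
```

move_arm(increments=[0,0,-4,0,0,0,0,-6,0,0,0,0,-10,0,0,0,0,-15,0,0,0,0,-20,0,0,0,0,-25,0,0,0,0,-25,0,0,0,0,-25,0,0])

```text
time: 5.1
tool_pos: [0.5852, -0.2776, 0.2164]
tool_rot: [0.0, -0.014, 1.0, -0.0]
contact_force: [0.0, -0.6, -6.0]
gripper_width: 0.861
grasp_force: 72.7
```

```bash
python3 - <<'E'
from plan import *
import cv2,pickle
rep(); s=manip.state(); f=manip.grab_frame("wrist"); pickle.dump((s,f),open("w4.pkl","wb"))
g=manip.grab_frame("scene")["image"]; cv2.imwrite("pics/s4.png",g)
cv2.imwrite("pics/w4.png",cv2.convertScaleAbs(np.hstack([f["image"][:,66:446],cv2.resize(g[160:310,85:245],(410,384),interpolation=cv2.INTER_CUBIC)]),alpha=1.4,beta=15))
E
```

```text
t 5.1 pos [ 0.5852 -0.2776  0.2164] az 91.56 F [ 0.  -0.6 -6. ] M [-0.01 -0.1   0.  ] w 0.861 g 72.7
```

View pics/w4.png

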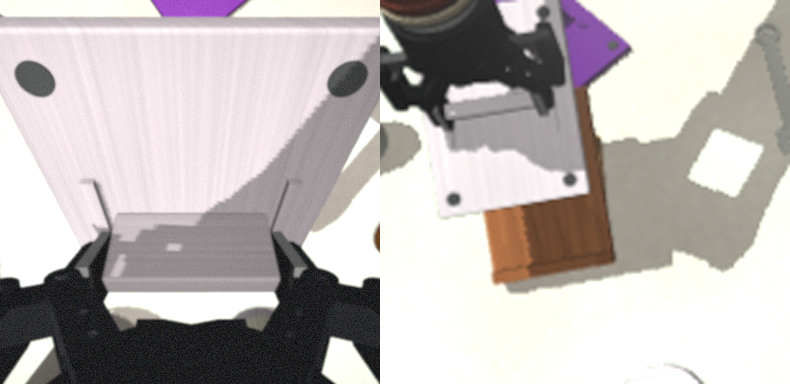

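The cover is lifted and still tilted. Upper holes are at (101,79) and (414,79) px in the wrist view, and the lower holes are visible in the scene view. I'll measure its pose in hand.

```bash
cat > fit3.py <<'E'
import io,contextlib
with contextlib.redirect_stdout(io.StringIO()):
    from fit2 import *
g4,_=wproj("w4.pkl"); st=pickle.load(open("w4.pkl","rb"))[0]
W=[(74.6,50.1,12,35,79),(74.6,-50.1,12,348,79),(7,37.5,48,105,278),(7,-37.5,48,280,278),(-7,37.5,48,105,291),(-7,-37.5,48,280,291),(7,37.5,12,115,213),(7,-37.5,12,270,213)]
S=[(-74.6,50.1,12,454,199),(-74.6,-50.1,12,570,180),(-90,65,12,442,215),(-90,-65,12,587,191)]
def c(p):
    r=R.from_euler("ZYX",[p[3],-p[4],p[5]]); T=lambda q:r.apply(np.array(q)/1e3)+p[:3]
    return np.concatenate([.5*(g4(T(q[:3]))[0]-[q[3]+66,q[4]]) for q in W]+[proj("scene",T(q[:3]))[0]-[85+(q[3]-380)*160/410,160+q[4]*150/384] for q in S])
s=least_squares(c,[.565,-.277,.21,3.167,.55,0],loss="soft_l1",x_scale=.1);h=s.x
print(h.round(4),np.degrees(h[3:]).round(2));print(s.fun.reshape(-1,2).round(2).tolist())
r=R.from_euler("ZYX",[h[3],-h[4],h[5]]); M=qR(st["tool_rot"])
for k,q in dict(origin=[0,0,0],edge=[-90,0,0],rib=[0,0,48]).items():
    P=r.apply(np.array(q)/1e3)+h[:3]; print(k,P.round(4),"rel world",(P-st["tool_pos"]).round(4),"tool",M.inv().apply(P-st["tool_pos"]).round(4))
E
python3 fit3.py
```

```text
[ 0.5647 -0.278   0.2103  3.1616  0.5689  0.0106] [181.15  32.59   0.61]
[[0.24, -0.24], [0.09, 0.06], [-2.34, 0.4], [1.42, 0.1], [1.23, 0.82], [-2.36, 0.52], [0.08, -1.72], [-1.52, -1.83], [0.68, -0.35], [0.35, -0.39], [-0.33, 1.27], [1.34, 0.84]]
origin [ 0.5647 -0.278   0.2103] rel world [-0.0204 -0.0004 -0.006 ] tool [0.0204 0.0002 0.006 ]
edge [ 0.6406 -0.2765  0.1618] rel world [ 0.0554  0.0011 -0.0545] tool [-0.0554 -0.0003  0.0546]
rib [ 0.5906 -0.277   0.2508] rel world [0.0054 0.0006 0.0344] tool [-0.0055  0.0005 -0.0344]
```

```bash
python3 - <<'E'
from plan import *
c=plan([.559,.276,.24],np.radians(100.8),20,0)
E
```

```text
pos [ 0.5882 -0.2794  0.2221] az 91.56 step mm 27.8 z [ 0.0111 -0.0072 -0.9999]
[0.7, 27.8, -0.9, -0.008, 0, 0.5, 27.8, -0.9, -0.008, 0, 0.3, 27.8, -0.9, -0.008, 0, 0.0, 27.8, -0.9, -0.008, 0, -0.2, 27.8, -0.9, -0.008, 0, -0.4, 27.8, -0.9, -0.008, 0, -0.6, 27.8, -0.9, -0.008, 0, -0.9, 27.8, -0.9, -0.008, 0]
[-1.1, 27.8, -0.9, -0.008, 0, -1.3, 27.8, -0.9, -0.008, 0, -1.5, 27.8, -0.9, -0.008, 0, -1.8, 27.8, -0.9, -0.008, 0, -2.0, 27.7, -0.9, -0.008, 0, -2.2, 27.7, -0.9, -0.008, 0, -2.4, 27.7, -0.9, -0.008, 0, -2.7, 27.7, -0.9, -0.008, 0]
[-2.9, 27.7, -0.9, -0.008, 0, -3.1, 27.6, -0.9, -0.008, 0, -3.3, 27.6, -0.9, -0.008, 0, -3.5, 27.6, -0.9, -0.008, 0]
```

move_arm(increments=[0,0,0,0,0,0,0,0,0,0])

```text
time: 5.37
tool_pos: [0.5844, -0.277, 0.2123]
tool_rot: [-0.001, -0.014, 1.0, 0.001]
contact_force: [-0.6, 0.7, -7.9]
gripper_width: 0.864
grasp_force: 73.0
```

```bash
python3 - <<'E'
from plan import *
rep();c=plan([.559,.276,.24],np.radians(100.8),21,0)
E
```

```text
t 5.37 pos [ 0.5844 -0.277   0.2123] az 91.56 F [-0.6  0.7 -7.9] M [-0.03 -0.06 -0.02] w 0.864 g 73.0
pos [ 0.5844 -0.277   0.2123] az 91.56 step mm 26.4 z [-0.0023  0.0014 -1.    ]
[0.5, 26.4, -1.3, -0.008, 0, 0.3, 26.4, -1.3, -0.008, 0, 0.1, 26.4, -1.3, -0.008, 0, -0.1, 26.4, -1.3, -0.008, 0, -0.3, 26.4, -1.3, -0.008, 0, -0.5, 26.4, -1.3, -0.008, 0, -0.7, 26.4, -1.3, -0.008, 0, -0.9, 26.3, -1.3, -0.008, 0]
[-1.1, 26.3, -1.3, -0.008, 0, -1.3, 26.3, -1.3, -0.008, 0, -1.5, 26.3, -1.3, -0.008, 0, -1.7, 26.3, -1.3, -0.008, 0, -1.9, 26.3, -1.3, -0.008, 0, -2.1, 26.3, -1.3, -0.008, 0, -2.3, 26.3, -1.3, -0.008, 0, -2.5, 26.2, -1.3, -0.008, 0]
[-2.7, 26.2, -1.3, -0.008, 0, -2.9, 26.2, -1.3, -0.008, 0, -3.1, 26.2, -1.3, -0.008, 0, -3.3, 26.1, -1.3, -0.008, 0, -3.5, 26.1, -1.3, -0.008, 0]
```

move_arm(increments=[0.2,8,-4,-0.007,0,0.3,16,-4,-0.007,0,0.2,24,-4,-0.007,0,0,28.6,-4,-0.007,0,-0.2,28.6,-4,-0.008,0,-0.4,28.6,-4,-0.008,0,-0.6,28.6,-4,-0.008,0,-0.8,28.6,0,-0.008,0])

```text
time: 6.03
tool_pos: [0.5751, -0.0839, 0.2424]
tool_rot: [0.0, -0.044, 0.999, 0.0]
contact_force: [0.3, -0.2, -6.3]
gripper_width: 0.862
grasp_force: 73.1
```

move_arm(increments=[-1,28.6,0,-0.008,0,-1.2,28.6,0,-0.008,0,-1.4,28.6,0,-0.008,0,-1.7,28.6,0,-0.008,0,-1.9,28.6,0,-0.008,0,-2.2,28.6,0,-0.007,0,-2.4,28.6,0,-0.007,0,-2.6,28.6,0,-0.007,0])

```text
time: 6.7
tool_pos: [0.5621, 0.1449, 0.2413]
tool_rot: [-0.001, -0.075, 0.997, 0.0]
contact_force: [-0.0, 0.4, -7.2]
gripper_width: 0.865
grasp_force: 73.1
```

move_arm(increments=[-2.8,28.6,0,-0.007,0,-3,28.6,0,-0.007,0,-3.1,28.6,0,-0.007,0,-2.8,24,0,-0.007,0,-2,16,0,-0.004,0,-1,8,0,0,0,0,0,0,0,0,0,0,0,0,0])

```text
time: 7.37
tool_pos: [0.556, 0.2767, 0.2415]
tool_rot: [-0.001, -0.09, 0.996, -0.001]
contact_force: [-0.4, -1.1, -7.6]
gripper_width: 0.864
grasp_force: 73.1
```

```bash
python3 - <<'E'
from plan import *
rep();c=plan([.559,.276,.1246],np.radians(100.8),8,0)
E
```

```text
t 7.37 pos [0.556  0.2767 0.2415] az 100.38 F [-0.4 -1.1 -7.6] M [ 0.06 -0.15  0.02] w 0.864 g 73.1
pos [0.556  0.2767 0.2415] az 100.38 step mm 14.6 z [-0.0011 -0.0012 -1.    ]
[-0.4, -0.2, 14.6, -0.001, 0, -0.4, -0.2, 14.6, -0.001, 0, -0.4, -0.2, 14.6, -0.001, 0, -0.4, -0.2, 14.6, -0.001, 0, -0.4, -0.2, 14.6, -0.001, 0, -0.4, -0.2, 14.6, -0.001, 0, -0.4, -0.2, 14.6, -0.001, 0, -0.4, -0.2, 14.6, -0.001, 0]
```

move_arm(increments=[0,0,20,-0.006,0,0,0,25,0,0,0,0,25,0,0,0,0,25,0,0,0,0,20,0,0,0,0,15,0,0,0,0,5,0,0,0,0,0,0,0])

```text
time: 8.03
tool_pos: [0.5555, 0.2751, 0.105]
tool_rot: [-0.002, -0.092, 0.996, -0.001]
contact_force: [-0.6, 0.4, -7.8]
gripper_width: 0.863
grasp_force: 72.9
```

move_arm(increments=[0,0,0,0,0,0,0,0,0,0])

```text
time: 8.2
tool_pos: [0.5581, 0.2767, 0.1092]
tool_rot: [0.002, -0.093, 0.996, 0.0]
contact_force: [0.4, -0.4, -7.1]
gripper_width: 0.866
grasp_force: 73.0
```

```bash
python3 - <<'E'
from plan import *
import cv2,pickle
rep(); s=manip.state(); f=manip.grab_frame("wrist"); pickle.dump((s,f),open("w5.pkl","wb"))
g=manip.grab_frame("scene")["image"]; cv2.imwrite("pics/s5.png",g)
cv2.imwrite("pics/w5.png",cv2.convertScaleAbs(np.hstack([cv2.resize(f["image"][:,66:446],(300,303)),np.zeros((303,0,3),np.uint8)]),alpha=1.4,beta=15))
a=cv2.convertScaleAbs(cv2.resize(g[160:260,296:408],(560,500),interpolation=cv2.INTER_CUBIC),alpha=1.4,beta=15)
b=np.zeros((500,240,3),np.uint8); b[:240]=cv2.convertScaleAbs(cv2.resize(f["image"][:,64:448],(240,240)),alpha=1.4,beta=15)
cv2.imwrite("pics/w5.png",np.hstack([a,b]))
rep()
E
```

```text
t 8.2 pos [0.5581 0.2767 0.1092] az 100.64 F [ 0.4 -0.4 -7.1] M [ 0.01 -0.11  0.01] w 0.866 g 73.0
t 8.3 pos [0.558  0.277  0.1092] az 100.66 F [-0.2  0.5 -7.7] M [ 0.07 -0.15 -0.06] w 0.864 g 73.0
```

View pics/w5.png

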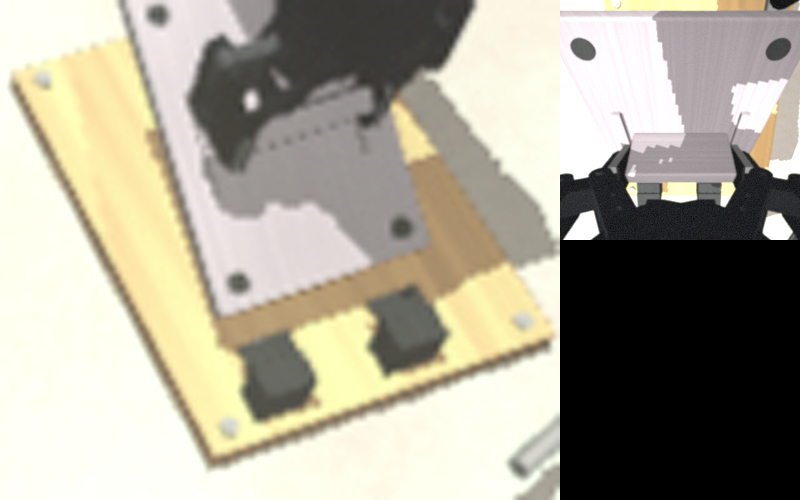

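The plate is held square in front of the stops. Its lower corners are at scene crop (218,317) and (430,246), and the lips' near edges run (238,350)–(277,336) and (374,298)–(413,288). The wrist pixels haven't changed, so it hasn't slipped in the hand.

```bash
cat > fit5.py <<'E'
import io,contextlib
with contextlib.redirect_stdout(io.StringIO()):
    from fit3 import *
g5,_=wproj("w5.pkl"); st=pickle.load(open("w5.pkl","rb"))[0]
px=lambda u,v:np.array([296+(u+.5)/5-.5,160+(v+.5)/5-.5])
S5=[(-74.6,50.1,12,238,283),(-74.6,-50.1,12,401,228),(-90,65,12,218,317),(-90,-65,12,430,246),(74.6,50.1,12,158,15)]
def c5(p):
    r=R.from_euler("ZYX",[p[3],-p[4],p[5]]); T=lambda q:r.apply(np.array(q)/1e3)+p[:3]
    return np.concatenate([.5*(g5(T(q[:3]))[0]-[q[3]+66,q[4]]) for q in W]+[proj("scene",T(q[:3]))[0]-px(*q[3:]) for q in S5])
s=least_squares(c5,[.54,.27,.11,3.32,.55,0],loss="soft_l1",x_scale=.1);h=s.x
print(h[:3].round(4),np.degrees(h[3:]).round(2));print(s.fun[-10:].reshape(-1,2).round(2).tolist())
r=R.from_euler("ZYX",[h[3],-h[4],h[5]]); rb=R.from_euler("z",b[3]); sf=rb.apply([b[4]/1e3,0,.02])+b[:3]
E=r.apply([-.09,0,0])+h[:3]
print("edge",E.round(4),"in stop frame mm",(rb.inv().apply(E-sf)*1e3).round(1),"tool",(qR(st["tool_rot"]).inv().apply(E-st["tool_pos"])*1e3).round(1))
L=[plane("scene",px(*q),.050) for q in [(238,350),(277,336),(374,298),(413,288)]]
print("lip edge in stop frame (expect x 14, y 55 25 -25 -55)",[(rb.inv().apply(l-sf)*1e3).round(1).tolist() for l in L],"bed yaw",np.degrees(b[3]))
E
python3 fit5.py
```

```text
[0.538  0.2735 0.103 ] [ 1.9075e+02  3.2380e+01 -7.0000e-02]
[[-0.48, -0.03], [-0.39, -0.22], [0.19, 0.36], [0.15, -0.08], [-0.42, 0.23]]
edge [0.6127 0.2877 0.0548] in stop frame mm [35.3 -1.6 38.7] tool [-55.5   0.7  54.5]
lip edge in stop frame (expect x 14, y 55 25 -25 -55) [[14.2, 56.0, 33.9], [14.4, 32.3, 33.9], [16.8, -28.8, 33.9], [14.9, -52.2, 33.9]] bed yaw 190.54975327300824
```

move_arm(increments=[0,-1.5,10,0,0,0,-1,10,0,0,0,0,6,0,0,0,0,3,0,0,0,0,0,0,0,0,0,0,0,0,0,0,0,0,0])

```text
time: 8.88
tool_pos: [0.5575, 0.2744, 0.0784]
tool_rot: [0.0, -0.093, 0.996, 0.0]
contact_force: [-0.5, 0.0, -6.8]
gripper_width: 0.865
grasp_force: 73.1
```

move_arm(increments=[0,0,1.5,0,0,0,0,0,0,0,0,0,0,0,0])

```text
time: 9.13
tool_pos: [0.5573, 0.2743, 0.0769]
tool_rot: [0.0, -0.093, 0.996, 0.0]
contact_force: [-0.1, -0.3, -6.6]
gripper_width: 0.863
grasp_force: 73.1
```

move_arm(increments=[0,0,1.5,0,0,0,0,0,0,0,0,0,0,0,0])

```text
time: 9.38
tool_pos: [0.5571, 0.2742, 0.0749]
tool_rot: [-0.0, -0.093, 0.996, -0.0]
contact_force: [0.0, -0.0, -7.4]
gripper_width: 0.866
grasp_force: 73.1
```

```bash
python3 -c "
from plan import *
rep()"
```

```text
t 9.38 pos [0.5571 0.2742 0.0749] az 100.67 F [ 0.  -0.  -7.4] M [ 0.04 -0.11  0.03] w 0.866 g 73.1
```

move_arm(increments=[0,0,1,0,0,0,0,0,0,0])

```text
time: 9.55
tool_pos: [0.5572, 0.2743, 0.074]
tool_rot: [0.0, -0.093, 0.996, 0.0]
contact_force: [-0.4, -0.3, -7.4]
gripper_width: 0.863
grasp_force: 73.1
```

move_arm(increments=[0,0,1,0,0,0,0,0,0,0])

```text
time: 9.72
tool_pos: [0.5574, 0.2743, 0.0738]
tool_rot: [0.0, -0.093, 0.996, 0.0]
contact_force: [-1.2, -0.7, -3.0]
gripper_width: 0.865
grasp_force: 73.7
```

move_arm(increments=[0,0,0.5,0,0,0,0,0,0,0])

```text
time: 9.88
tool_pos: [0.5575, 0.2744, 0.0736]
tool_rot: [0.0, -0.093, 0.996, 0.0]
contact_force: [-3.4, -1.5, -1.1]
gripper_width: 0.863
grasp_force: 74.2
```

move_arm(increments=[0,0,-2,0,0,-5,0,0,0,0,-7,0,0,0,0,-7,0,0,0,0,-4,0,0,0,0,0,0,0,0,0,0,0,0,0,0])

```text
time: 10.47
tool_pos: [0.58, 0.2784, 0.0742]
tool_rot: [-0.0, -0.093, 0.996, -0.0]
contact_force: [0.3, -0.6, -6.8]
gripper_width: 0.86
grasp_force: 73.1
```

move_arm(increments=[-1.5,0,0,0,0,0,0,0,0,0])

```text
time: 10.63
tool_pos: [0.5813, 0.2788, 0.0744]
tool_rot: [-0.0, -0.093, 0.996, -0.0]
contact_force: [0.6, -0.3, -6.9]
gripper_width: 0.86
grasp_force: 73.2
```

```bash
python3 -c "
from plan import *
rep()"
```

```text
t 10.63 pos [0.5813 0.2788 0.0744] az 100.67 F [ 0.6 -0.3 -6.9] M [-0.04 -0.12 -0.  ] w 0.86 g 73.2
```

move_arm(increments=[-1.5,0,0,0,0,0,0,0,0,0])

```text
time: 10.8
tool_pos: [0.5828, 0.2791, 0.0746]
tool_rot: [0.0, -0.093, 0.996, 0.0]
contact_force: [-0.1, -0.7, -7.1]
gripper_width: 0.865
grasp_force: 73.2
```

move_arm(increments=[-1.5,0,0,0,0,0,0,0,0,0])

```text
time: 10.97
tool_pos: [0.5839, 0.2793, 0.0745]
tool_rot: [-0.001, -0.093, 0.996, -0.0]
contact_force: [-1.6, 0.4, -7.0]
gripper_width: 0.863
grasp_force: 73.4
```

move_arm(increments=[-1,0,0,0,0,0,0,0,0,0])

```text
time: 11.13
tool_pos: [0.5842, 0.2794, 0.0744]
tool_rot: [-0.001, -0.093, 0.996, -0.0]
contact_force: [-4.9, -0.9, -4.8]
gripper_width: 0.866
grasp_force: 73.5
```

move_arm(increments=[-1,0,0,0,0,0,0,0,0,0])

```text
time: 11.3
tool_pos: [0.5845, 0.2794, 0.0745]
tool_rot: [-0.002, -0.093, 0.996, -0.0]
contact_force: [-8.5, -2.8, -2.2]
gripper_width: 0.864
grasp_force: 73.9
```

move_arm(increments=[3.5,0,0,0,0,0,0,0,0,0,0,0,1,0,0,0,0,1,0,0,0,0,0,0,0])

```text
time: 11.72
tool_pos: [0.5834, 0.2792, 0.0737]
tool_rot: [0.001, -0.093, 0.996, 0.0]
contact_force: [-2.9, -1.6, -1.8]
gripper_width: 0.862
grasp_force: 73.9
```

```bash
python3 - <<'E'
from plan import *
rep()
# arc of the grip axis about the edge, plate frame (90,n)
n=37; R0=np.hypot(90,n); a0=np.arctan2(n,90)
th=np.radians(np.linspace(32.4,0,25)); x=R0*np.cos(th+a0); z=R0*np.sin(th+a0)
print(np.round(np.c_[np.diff(x),-np.diff(z)],2).tolist(), x[-1]-x[0],z[0]-z[-1])
E
```

```text
t 11.72 pos [0.5834 0.2792 0.0737] az 100.67 F [-2.9 -1.6 -1.8] M [0.01 0.24 0.03] w 0.862 g 73.9
[[1.86, 1.35], [1.82, 1.39], [1.79, 1.43], [1.76, 1.47], [1.72, 1.51], [1.69, 1.55], [1.65, 1.59], [1.61, 1.63], [1.57, 1.67], [1.53, 1.71], [1.49, 1.74], [1.45, 1.78], [1.41, 1.81], [1.36, 1.84], [1.32, 1.87], [1.28, 1.9], [1.23, 1.93], [1.19, 1.96], [1.14, 1.99], [1.09, 2.02], [1.04, 2.04], [1.0, 2.07], [0.95, 2.09], [0.9, 2.11]] 33.836078119041524 42.46454479168425
```

move_arm(increments=[1.9,0,1.4,0,0,1.8,0,1.4,0,0,1.8,0,1.4,0,0,1.8,0,1.5,0,0])

```text
time: 12.05
tool_pos: [0.5771, 0.278, 0.0688]
tool_rot: [0.002, -0.093, 0.996, 0.0]
contact_force: [0.9, -1.0, 4.2]
gripper_width: 0.863
grasp_force: 74.9
```

```bash
python3 -c "
from plan import *
rep()"
```

```text
t 12.05 pos [0.5771 0.278  0.0688] az 100.66 F [ 0.9 -1.   4.2] M [-0.11 -0.61 -0.07] w 0.863 g 74.9
```

move_arm(increments=[1.7,0,1.5,0,0,1.7,0,1.5,0,0,1.7,0,1.6,0,0,1.6,0,1.6,0,0])

```text
time: 12.38
tool_pos: [0.5683, 0.2763, 0.0606]
tool_rot: [-0.001, -0.093, 0.996, -0.0]
contact_force: [-3.6, -1.8, 5.0]
gripper_width: 0.862
grasp_force: 75.6
```

```bash
cat > tilt.py <<'E'
# wrist view: rows of the upper pair of holes -> tilt about pad axis, no viewing needed
from plan import *
import cv2
def holes():
    f=manip.grab_frame("wrist"); g=cv2.cvtColor(f["image"],cv2.COLOR_BGR2GRAY)[:170]
    m=cv2.morphologyEx(g,cv2.MORPH_BLACKHAT,cv2.getStructuringElement(cv2.MORPH_ELLIPSE,(61,61)))
    _,t=cv2.threshold(m,60,255,cv2.THRESH_BINARY); n,_,st,c=cv2.connectedComponentsWithStats(t)
    print([(c[i].round(1).tolist(),st[i,2:].tolist()) for i in range(1,n) if 300<st[i,4]<3000])
    cv2.imwrite("pics/wl.png",f["image"])
if __name__=="__main__": rep(); holes()
E
python3 tilt.py
```

```text
t 12.38 pos [0.5683 0.2763 0.0606] az 100.68 F [-3.6 -1.8  5. ] M [-0.01 -0.18  0.08] w 0.862 g 75.6
[([201.2, 35.2], [191, 31, 563]), ([121.9, 79.4], [34, 34, 870]), ([391.9, 79.7], [33, 32, 780]), ([443.2, 111.9], [43, 35, 1234]), ([457.2, 155.1], [49, 40, 1171])]
```

Hole spacing shows the plate has turned about 11°, as planned. I'll continue.

move_arm(increments=[1.6,0,1.7,0,0,1.5,0,1.7,0,0,1.5,0,1.7,0,0,1.5,0,1.8,0,0,1.4,0,1.8,0,0,1.4,0,1.8,0,0,1.3,0,1.9,0,0,1.3,0,1.9,0,0])

```text
time: 13.1
tool_pos: [0.5572, 0.2744, 0.0459]
tool_rot: [-0.0, -0.093, 0.996, 0.0]
contact_force: [-3.9, -1.6, 4.5]
gripper_width: 0.864
grasp_force: 76.5
```

```bash
python3 tilt.py
```

```text
t 13.1 pos [0.5572 0.2744 0.0459] az 100.68 F [-3.9 -1.6  4.5] M [ 0.02 -0.32  0.08] w 0.864 g 76.5
[([137.9, 86.4], [29, 30, 687]), ([376.5, 87.2], [28, 28, 607]), ([414.7, 134.1], [40, 49, 888]), ([458.1, 133.5], [49, 35, 1126])]
```

move_arm(increments=[1.2,0,1.9,0,0,1.2,0,2,0,0,1.1,0,2,0,0,1.1,0,2,0,0,1,0,2,0,0,1,0,2,0,0])

```text
time: 13.65
tool_pos: [0.5511, 0.2733, 0.0341]
tool_rot: [0.0, -0.093, 0.996, 0.0]
contact_force: [-2.6, 0.9, 2.8]
gripper_width: 0.864
grasp_force: 77.1
```

```bash
python3 tilt.py
```

```text
t 13.65 pos [0.5511 0.2733 0.0341] az 100.68 F [-2.6  0.9  2.8] M [ 0.3  -0.42  0.26] w 0.864 g 77.1
[([147.3, 94.6], [27, 28, 583]), ([367.0, 95.2], [25, 26, 510]), ([425.6, 146.7], [32, 47, 1093]), ([474.7, 152.1], [54, 36, 1270])]
```

move_arm(increments=[0.9,0,2.1,0,0,0.9,0,2.1,0,0,0,0,0,0,0,0,0,0,0,0])

```text
time: 14.03
tool_pos: [0.5498, 0.2729, 0.031]
tool_rot: [0.0, -0.093, 0.996, 0.0]
contact_force: [-3.7, 0.0, 5.0]
gripper_width: 0.87
grasp_force: 77.7
```

move_arm(increments=[0.3,0,0.8,0,0,0,0,0,0,0])

```text
time: 14.2
tool_pos: [0.5498, 0.2729, 0.031]
tool_rot: [0.001, -0.093, 0.996, 0.0]
contact_force: [-5.4, -0.7, 7.8]
gripper_width: 0.863
grasp_force: 78.3
```

```bash
python3 tilt.py
```

```text
t 14.2 pos [0.5498 0.2729 0.031 ] az 100.67 F [-5.4 -0.7  7.8] M [0.1  0.24 0.14] w 0.863 g 78.3
[([149.7, 97.3], [26, 27, 554]), ([364.7, 97.6], [25, 26, 488]), ([429.7, 149.0], [35, 44, 1149]), ([479.4, 155.5], [55, 32, 1202])]
```

move_arm(increments=[0.3,0,0.8,0,0,0,0,0,0,0,0,0,0,0,0.9,0,0,0,0,1,0,0,0,0,1,0,0,0,0,1,0,0,0,0,1])

```text
time: 14.83
tool_pos: [0.5487, 0.2724, 0.0282]
tool_rot: [-0.0, -0.093, 0.996, -0.0]
contact_force: [-0.3, -0.2, 0.0]
gripper_width: 1.0
grasp_force: 0.0
```

```bash
python3 tilt.py
```

```text
t 14.83 pos [0.5487 0.2724 0.0282] az 100.65 F [-0.3 -0.2  0. ] M [-0.01 -0.01 -0.  ] w 1.0 g 0.0
[([148.4, 99.9], [27, 27, 571]), ([367.0, 100.0], [25, 25, 506]), ([433.3, 149.9], [37, 42, 1118]), ([484.6, 157.1], [56, 29, 1209])]
```

move_arm(increments=[0,0,-5,0,1,0,0,-15,0,1,0,0,-25,0,1,0,0,-35,0,1,0,0,-35,0,1,0,0,-35,0,1,0,0,-35,0,1,0,0,-15,0,1])

```text
time: 15.55
tool_pos: [0.5509, 0.2735, 0.2356]
tool_rot: [0.004, -0.093, 0.996, 0.001]
contact_force: [-0.3, -0.2, 1.1]
gripper_width: 1.002
grasp_force: 0.0
```

move_arm(increments=[0,0,0,0,0,0,0,0,0,0,0,0,0,0,0])

```text
time: 15.8
tool_pos: [0.5478, 0.2723, 0.2262]
tool_rot: [-0.002, -0.093, 0.996, -0.0]
contact_force: [-0.5, -0.2, -0.2]
gripper_width: 0.607
grasp_force: 0.0
```

```bash
python3 - <<'E'
from plan import *
import cv2,pickle
rep(); s=manip.state(); f=manip.grab_frame("wrist"); pickle.dump((s,f),open("w6.pkl","wb")); rep()
a=cv2.convertScaleAbs(f["image"][:,56:456],alpha=1.4,beta=15)
g=manip.grab_frame("scene")["image"]; cv2.imwrite("pics/s6.png",g)
b=cv2.convertScaleAbs(cv2.resize(g[160:256,300:400],(400,384),interpolation=cv2.INTER_CUBIC),alpha=1.4,beta=15)
cv2.imwrite("pics/w6.png",np.hstack([a,b]))
E
```

```text
t 15.8 pos [0.5478 0.2723 0.2262] az 100.67 F [-0.5 -0.2 -0.2] M [-0.01  0.01 -0.03] w 0.607 g 0.0
t 15.85 pos [0.5475 0.2722 0.2255] az 100.67 F [ 0.4 -0.4 -0.6] M [-0.02  0.05 -0.02] w 0.517 g 0.0
```

View pics/w6.png

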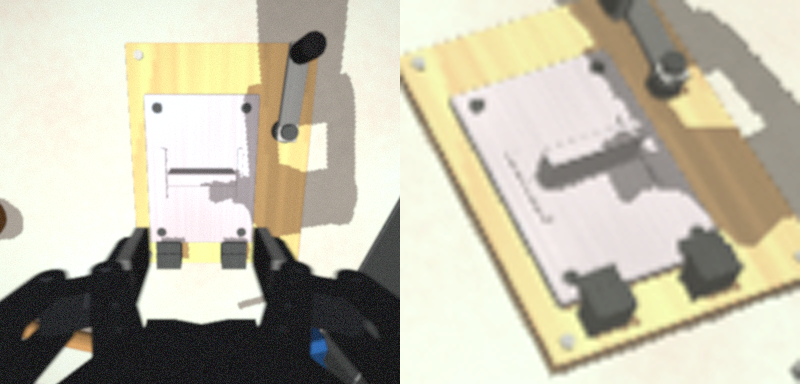

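The plate lies flat and square under both lips, centred (lip outer edges 156 and 247, plate 150 to 252 in the wrist crop). The knob top is near (310,44) and the pivot near (287,131).

```bash
cat > fit6.py <<'E'
import io,contextlib
with contextlib.redirect_stdout(io.StringIO()):
    from fit2 import *
g6,i6=wproj("w6.pkl")
Hs=[i6([u+56,v],.032) for u,v in [(157,107),(246,107),(161,231),(241,232)]]
print("holes",np.round(Hs,4).tolist())
rb=R.from_euler("z",b[3]); sf=rb.apply([b[4]/1e3,0,.02])+b[:3]
for q in Hs: print((rb.inv().apply(q-sf)*1e3).round(1))
pv=rb.apply([.05,-.095,.041])+b[:3]; 
for z in (.046,.055): print("pivot pred px",g6([pv[0],pv[1],z])-[56,0],"measured",i6([287+56,131],z).round(4), "scene px",proj("scene",[pv[0],pv[1],z]), "scene meas",plane("scene",[300+(672-400)/4,160+66/4],z).round(4))
print("knob top",i6([310+56,44],.084).round(4),"base",i6([301+56,58],.046).round(4), pv)
E
python3 fit6.py
```

```text
holes [[0.4866, 0.2106, 0.032], [0.4682, 0.3087, 0.032], [0.634, 0.2374, 0.032], [0.6168, 0.3365, 0.032]]
[173.3  51.   15.9]
[173.5 -48.8  15.9]
[23.5 51.7 15.9]
[ 22.4 -48.9  15.9]
pivot pred px [[289.06496797 131.10530904]] measured [0.4852 0.3566 0.046 ] scene px [[367.46347444 176.23569824]] scene meas [0.486  0.3601 0.046 ]
pivot pred px [[291.53734097 131.65240685]] measured [0.4851 0.3539 0.055 ] scene px [[368.26139739 174.49347377]] scene meas [0.4916 0.3557 0.055 ]
knob top [0.4067 0.3455 0.084 ] base [0.411  0.3515 0.046 ] [0.48487364 0.35886562 0.03713417]
```

```bash
cat > push.py <<'E'
from plan import *
PV=np.array([.4853,.3575]); B0=np.radians(190.55)
def pose(phi,d,z=.056,rad=.08):
    r=np.array([np.cos(B0+phi),np.sin(B0+phi)]); t=np.array([-r[1],r[0]]); return np.r_[PV+rad*r-d*t,z], B0-np.pi+phi
E
python3 - <<'E'
from push import *
rep()
p,a=pose(-.04,.038,.12); c=plan(p,a,14,0)
E
```

```text
t 15.9 pos [0.5475 0.2722 0.2254] az 100.67 F [0.4 0.7 0.6] M [0.02 0.01 0.  ] w 0.427 g 0.0
pos [0.5475 0.2722 0.2254] az 100.67 step mm 15.2 z [-0.0049 -0.0018 -1.    ]
[8.8, 9.8, 7.5, 0.115, 0, 9.9, 8.7, 7.5, 0.115, 0, 10.8, 7.5, 7.5, 0.115, 0, 11.6, 6.2, 7.5, 0.115, 0, 12.3, 4.8, 7.5, 0.115, 0, 12.7, 3.4, 7.5, 0.115, 0, 13.0, 1.9, 7.5, 0.115, 0, 13.2, 0.4, 7.5, 0.115, 0]
[13.1, -1.1, 7.5, 0.115, 0, 12.9, -2.6, 7.5, 0.115, 0, 12.5, -4.1, 7.5, 0.115, 0, 12.0, -5.5, 7.5, 0.115, 0, 11.2, -6.9, 7.5, 0.115, 0, 10.4, -8.1, 7.5, 0.115, 0]
```

move_arm(increments=[8.8,9.8,7.5,0.115,0,9.9,8.7,7.5,0.115,0,10.8,7.5,7.5,0.115,0,11.6,6.2,7.5,0.115,0,12.3,4.8,7.5,0.115,0,12.7,3.4,7.5,0.115,0,13,1.9,7.5,0.115,0,13.2,0.4,7.5,0.115,0])

```text
time: 16.57
tool_pos: [0.4634, 0.3361, 0.166]
tool_rot: [-0.001, 0.361, 0.932, -0.001]
contact_force: [0.2, -0.4, -0.5]
gripper_width: 0.003
grasp_force: 0.0
```

move_arm(increments=[13.1,-1.1,7.5,0.115,0,12.9,-2.6,7.5,0.115,0,12.5,-4.1,7.5,0.115,0,12,-5.5,7.5,0.115,0,11.2,-6.9,7.5,0.115,0,10.4,-8.1,7.5,0.115,0,0,0,0,0,0,0,0,0,0,0])

```text
time: 17.23
tool_pos: [0.4007, 0.3834, 0.1216]
tool_rot: [-0.0, 0.652, 0.758, -0.002]
contact_force: [0.9, -0.6, 0.3]
gripper_width: 0.001
grasp_force: 0.0
```

```bash
python3 - <<'E'
from push import *
rep()
p,a=pose(-.04,.038); c=plan(p,a,4,0)
p,a=pose(-.04,.027); c=plan(p,a,1,0,c)
print(c)
for phi in np.linspace(-.04,1.5,17)[1:]:
    q,aa=pose(phi,.023); c=plan(q,aa,1,0,c)
E
```

```text
t 17.23 pos [0.4007 0.3834 0.1216] az 8.66 F [ 0.9 -0.6  0.3] M [ 0.06 -0.02 -0.01] w 0.001 g 0.0
pos [0.4007 0.3834 0.1216] az 8.66 step mm 16.4 z [-0.0029 -0.0026 -1.    ]
[0.1, 0.0, 16.4, 0.002, 0, 0.1, 0.0, 16.4, 0.002, 0, 0.1, 0.0, 16.4, 0.002, 0, 0.1, 0.0, 16.4, 0.002, 0]
pos [0.4007 0.3836 0.056 ] az 8.26 step mm 11.0 z [-0.0029 -0.0026 -1.    ]
[-11.0, 0.0, -0.0, -0.0, 0]
(array([0.40225142, 0.37272934, 0.056     ]), np.float64(0.14413223608540185))
pos [0.4023 0.3727 0.056 ] az 8.26 step mm 11.9 z [-0.0029 -0.0026 -1.    ]
[-11.8, -1.8, -0.0, -0.096, 0]
pos [0.4021 0.3608 0.056 ] az 13.77 step mm 8.0 z [-0.0029 -0.0026 -1.    ]
[-7.8, -1.8, -0.0, -0.096, 0]
pos [0.4022 0.3528 0.056 ] az 19.29 step mm 8.0 z [-0.0029 -0.0026 -1.    ]
[-7.8, -1.8, -0.0, -0.096, 0]
pos [0.403  0.3448 0.056 ] az 24.8 step mm 8.0 z [-0.0029 -0.0026 -1.    ]
[-7.8, -1.8, -0.0, -0.096, 0]
pos [0.4046 0.337  0.056 ] az 30.32 step mm 8.0 z [-0.0029 -0.0026 -1.    ]
[-7.8, -1.8, -0.0, -0.096, 0]
pos [0.407  0.3293 0.056 ] az 35.83 step mm 8.0 z [-0.0029 -0.0026 -1.    ]
[-7.8, -1.8, -0.0, -0.096, 0]
po
[... 357 characters left out ...]
mm 8.0 z [-0.0029 -0.0026 -1.    ]
[-7.8, -1.8, -0.0, -0.096, 0]
pos [0.4289 0.2963 0.056 ] az 63.41 step mm 8.0 z [-0.0029 -0.0026 -1.    ]
[-7.8, -1.8, -0.0, -0.096, 0]
pos [0.4351 0.2911 0.056 ] az 68.92 step mm 8.0 z [-0.0029 -0.0026 -1.    ]
[-7.8, -1.8, -0.0, -0.096, 0]
pos [0.4417 0.2866 0.056 ] az 74.43 step mm 8.0 z [-0.0029 -0.0026 -1.    ]
[-7.8, -1.8, -0.0, -0.096, 0]
pos [0.4487 0.2827 0.056 ] az 79.95 step mm 8.0 z [-0.0029 -0.0026 -1.    ]
[-7.8, -1.8, -0.0, -0.096, 0]
pos [0.456  0.2796 0.056 ] az 85.46 step mm 8.0 z [-0.0029 -0.0026 -1.    ]
[-7.8, -1.8, -0.0, -0.096, 0]
pos [0.4637 0.2771 0.056 ] az 90.98 step mm 8.0 z [-0.0029 -0.0026 -1.    ]
[-7.8, -1.8, -0.0, -0.096, 0]
```

move_arm(increments=[0,0,16.4,0.002,0,0,0,16.4,0.002,0,0,0,16.4,0.002,0,0,0,16.4,0.001,0,0,0,0,0,0,-6,0,0,0,0,-5,0,0,0,0,0,0,0,0,0])

```text
time: 17.9
tool_pos: [0.4047, 0.3727, 0.0595]
tool_rot: [0.0, 0.656, 0.755, 0.001]
contact_force: [0.2, -0.3, 0.2]
gripper_width: 0.002
grasp_force: 0.0
```

move_arm(increments=[-6,-0.9,0,-0.048,0,-6,-0.9,0,-0.048,0,-7.8,-1.8,0,-0.096,0,-7.8,-1.8,0,-0.096,0])

```text
time: 18.23
tool_pos: [0.4051, 0.3456, 0.0597]
tool_rot: [-0.0, 0.539, 0.843, 0.001]
contact_force: [-0.4, 2.3, -0.4]
gripper_width: 0.001
grasp_force: 0.8
```

```bash
python3 - <<'E'
from push import *
rep(); p,a=pose(-.04+3*.09625,.023); print("want",p,np.degrees(a))
E
```

```text
t 18.23 pos [0.4051 0.3456 0.0597] az 24.82 F [-0.4  2.3 -0.4] M [ 0.27  0.06 -0.07] w 0.001 g 0.8
want [0.40303092 0.34481938 0.056     ] 24.802325153879234
```

move_arm(increments=[-7.8,-1.8,0,-0.096,0,-7.8,-1.8,0,-0.096,0,-7.8,-1.8,0,-0.096,0,-7.8,-1.8,0,-0.096,0,-7.8,-1.8,0,-0.096,0,-7.8,-1.8,0,-0.096,0])

```text
time: 18.73
tool_pos: [0.4257, 0.3025, 0.0597]
tool_rot: [0.001, 0.277, 0.961, 0.001]
contact_force: [0.2, 2.3, -0.5]
gripper_width: -0.001
grasp_force: 0.8
```

move_arm(increments=[-7.8,-1.8,0,-0.096,0,-7.8,-1.8,0,-0.096,0,-7.8,-1.8,0,-0.096,0,-7.8,-1.8,0,-0.096,0,-7.8,-1.8,0,-0.096,0,-7.8,-1.8,0,-0.096,0,0,0,0,0,0])

```text
time: 19.32
tool_pos: [0.467, 0.2771, 0.0597]
tool_rot: [0.001, -0.005, 1.0, 0.0]
contact_force: [0.4, 0.2, -0.2]
gripper_width: -0.003
grasp_force: 0.0
```

```bash
python3 - <<'E'
from push import *
rep(); p,a=pose(-.04+15*.09625,.023); print("want",p,np.degrees(a))
p,a=pose(1.57,.023); plan(p,a,2,0)
E
```

```text
t 19.32 pos [0.467  0.2771 0.0597] az 90.58 F [ 0.4  0.2 -0.2] M [-0.02 -0.03 -0.  ] w -0.003 g 0.0
want [0.46367016 0.27711872 0.056     ] 90.97895049148931
pos [0.467  0.2771 0.0597] az 90.58 step mm 5.6 z [ 0.0028  0.001  -1.    ]
[-5.1, -1.3, 1.9, -0.087, 0, -5.0, -1.7, 1.9, -0.087, 0]
```

move_arm(increments=[-5,-1.4,0,-0.085,0,-3,-1,0,-0.05,0])

```text
time: 19.48
tool_pos: [0.4735, 0.2753, 0.0591]
tool_rot: [0.0, -0.072, 0.997, 0.0]
contact_force: [-1.8, 0.6, 0.4]
gripper_width: -0.001
grasp_force: 0.6
```

```bash
python3 - <<'E'
from push import *
rep(); p,a=pose(1.57,.023); print(p,np.degrees(a))
import cv2,pickle
s=manip.state(); f=manip.grab_frame("wrist"); pickle.dump((s,f),open("w7.pkl","wb"))
g=manip.grab_frame("scene")["image"];cv2.imwrite("pics/s7.png",g); t=manip.grab_frame("top")["image"];cv2.imwrite("pics/t7.png",t)
E
```

```text
t 19.48 pos [0.4735 0.2753 0.0591] az 98.31 F [-1.8  0.6  0.4] M [0.03 0.18 0.02] w -0.001 g 0.6
[0.4772703  0.27464758 0.056     ] 100.50437383553925
```

move_arm(increments=[8,0,0,-0.02,0,6,0,-5,-0.02,0,0,0,-25,0,0,0,0,-38,0,0,-10,0,-38,0,0,-20,0,-30,0,0,-20,0,-15,0,0,-5,0,0,0,0])

```text
time: 20.3
tool_pos: [0.517, 0.2844, 0.2157]
tool_rot: [0.005, -0.092, 0.996, 0.001]
contact_force: [-0.5, -1.0, 0.5]
gripper_width: 0.003
grasp_force: 0.0
```

move_arm(increments=[0,0,0,0,0,0,0,0,0,0,0,0,0,0,0])

```text
time: 20.55
tool_pos: [0.5113, 0.2826, 0.2065]
tool_rot: [-0.002, -0.092, 0.996, -0.001]
contact_force: [-0.1, 0.0, 0.1]
gripper_width: 0.002
grasp_force: 0.0
```

```bash
python3 - <<'E'
from plan import *
import cv2,pickle
rep(); s=manip.state(); f=manip.grab_frame("wrist"); pickle.dump((s,f),open("w8.pkl","wb")); rep()
cr=lambda im,x,y,w,h:cv2.convertScaleAbs(cv2.resize(im[y:y+h,x:x+w],(400,600),interpolation=cv2.INTER_CUBIC),alpha=1.4,beta=15)
g=manip.grab_frame("scene")["image"];cv2.imwrite("pics/s8.png",g)
a=cv2.convertScaleAbs(cv2.resize(f["image"][0:290,156:396],(480,580),interpolation=cv2.INTER_CUBIC),alpha=1.4,beta=15)
b=np.zeros((580,320,3),np.uint8); b[:400]=cv2.convertScaleAbs(cv2.resize(g[155:255,325:405],(320,400),interpolation=cv2.INTER_CUBIC),alpha=1.4,beta=15)
cv2.imwrite("pics/w8.png",np.hstack([a,b]))
E
```

```text
t 20.55 pos [0.5113 0.2826 0.2065] az 100.57 F [-0.1  0.   0.1] M [-0.01 -0.02  0.04] w 0.002 g 0.0
t 20.6 pos [0.5114 0.2827 0.2066] az 100.57 F [0.  0.7 0.1] M [ 0.03 -0.01  0.02] w 0.001 g 0.0
```

View pics/w8.png

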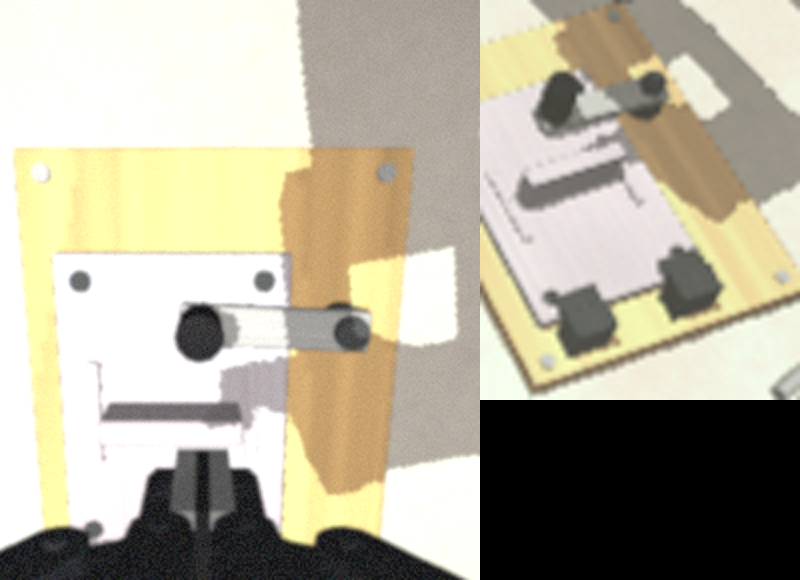

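The bar is about 2.5° short of straight across: its edge runs (183,303)–(368,312) against a level bed edge. It needs about 3.7 mm more push at the knob.

```bash
python3 - <<'E'
from push import *
rep(); p,a=pose(1.57,.043,.20); c=plan(p,a,3,0)
p,a=pose(1.57,.043,.059); c=plan(p,a,6,0,c)
p,a=pose(1.57,.0228,.059); c=plan(p,a,5,0,c)
E
```

```text
t 20.65 pos [0.5117 0.2828 0.2069] az 100.57 F [ 0.5  0.2 -0.4] M [-0.01  0.    0.02] w -0.001 g 0.0
pos [0.5117 0.2828 0.2069] az 100.57 step mm 18.6 z [-0.0036 -0.0014 -1.    ]
[18.4, -0.5, 2.3, 0.0, 0, 18.4, -0.6, 2.3, 0.0, 0, 18.4, -0.6, 2.3, 0.0, 0]
pos [0.4576 0.271  0.2   ] az 100.5 step mm 23.5 z [-0.0036 -0.0014 -1.    ]
[0.0, 0.0, 23.5, -0.0, 0, 0.0, 0.0, 23.5, -0.0, 0, 0.0, 0.0, 23.5, -0.0, 0, 0.0, 0.0, 23.5, -0.0, 0, 0.0, 0.0, 23.5, -0.0, 0, 0.0, 0.0, 23.5, -0.0, 0]
pos [0.4576 0.271  0.059 ] az 100.5 step mm 4.0 z [-0.0036 -0.0014 -1.    ]
[-4.0, 0.0, -0.0, -0.0, 0, -4.0, 0.0, -0.0, -0.0, 0, -4.0, 0.0, -0.0, -0.0, 0, -4.0, 0.0, -0.0, -0.0, 0, -4.0, 0.0, -0.0, -0.0, 0]
```

move_arm(increments=[18.4,-0.5,2,0,0,18.4,-0.5,2,0,0,18.4,-0.5,2,0,0,0,0,25,0,0,0,0,30,0,0,0,0,30,0,0,0,0,30,0,0,0,0,20,0,0])

```text
time: 21.32
tool_pos: [0.4565, 0.2705, 0.064]
tool_rot: [-0.003, -0.092, 0.996, -0.001]
contact_force: [-0.1, -0.5, -0.3]
gripper_width: -0.0
grasp_force: 0.0
```

move_arm(increments=[0,0,6,0,0,0,0,0,0,0,0,0,0,0,0])

```text
time: 21.57
tool_pos: [0.4595, 0.2717, 0.0625]
tool_rot: [0.0, -0.092, 0.996, 0.0]
contact_force: [1.3, 0.7, -0.3]
gripper_width: 0.002
grasp_force: 0.0
```

```bash
python3 - <<'E'
from push import *
rep(); p,a=pose(1.57,.0228,.059); c=plan(p,a,5,0)
E
```

```text
t 21.57 pos [0.4595 0.2717 0.0625] az 100.56 F [ 1.3  0.7 -0.3] M [ 0.   -0.03  0.04] w 0.002 g 0.0
pos [0.4595 0.2717 0.0625] az 100.56 step mm 3.7 z [ 1.e-04  1.e-04 -1.e+00]
[-3.6, -0.1, 0.7, 0.0, 0, -3.6, -0.1, 0.7, 0.0, 0, -3.6, -0.1, 0.7, 0.0, 0, -3.6, -0.1, 0.7, 0.0, 0, -3.6, -0.1, 0.7, 0.0, 0]
```

move_arm(increments=[-3.6,0,0,0,0,-3.6,0,0,0,0,-3.6,0,0,0,0,-3.6,0,0,0,0,-3.4,0,0,0,0,0,0,0,0,0,0,0,0,0,0])

```text
time: 22.15
tool_pos: [0.4773, 0.2749, 0.0622]
tool_rot: [0.0, -0.092, 0.996, 0.0]
contact_force: [0.4, 0.5, 0.6]
gripper_width: 0.003
grasp_force: 0.0
```

```bash
python3 -c "
from plan import *
rep()"
```

```text
t 22.15 pos [0.4773 0.2749 0.0622] az 100.54 F [0.4 0.5 0.6] M [ 0.03 -0.04  0.  ] w 0.003 g 0.0
```

move_arm(increments=[8,0,0,0,0,10,0,-5,0,0,0,0,-25,0,0,0,0,-38,0,0,-10,0,-38,0,0,-20,0,-25,0,0,-20,0,-13,0,0,-3,1.5,0,0,0])

```text
time: 22.82
tool_pos: [0.5147, 0.2836, 0.2113]
tool_rot: [0.005, -0.092, 0.996, 0.001]
contact_force: [0.0, 0.8, -0.4]
gripper_width: -0.003
grasp_force: 0.0
```

move_arm(increments=[0,0,0,0,0,0,0,0,0,0,0,0,0,0,0,0,0,0,0,0])

```text
time: 23.15
tool_pos: [0.5094, 0.2823, 0.204]
tool_rot: [-0.002, -0.092, 0.996, -0.0]
contact_force: [0.5, 0.9, 0.5]
gripper_width: 0.003
grasp_force: 0.0
```

```bash
cat > bar.py <<'E'
from plan import *
import cv2,pickle
def lines(im,tag):
    g=cv2.cvtColor(im,cv2.COLOR_BGR2GRAY)
    l=cv2.createLineSegmentDetector(0).detect(g)[0][:,0]
    out=[]
    for a in l:
        d=a[2:]-a[:2]; L=np.hypot(*d); an=np.degrees(np.arctan2(d[1],d[0])); an=(an+90)%180-90
        if L>35 and abs(an)<12 and 160<min(a[0],a[2])<365 and a[1]<230: out.append((a.round(0).tolist(),round(an,2)))
    print(tag); [print(o) for o in sorted(out,key=lambda o:o[0][1])]
if __name__=="__main__":
    rep(); s=manip.state(); f=manip.grab_frame("wrist"); pickle.dump((s,f),open("w9.pkl","wb"))
    lines(pickle.load(open("w8.pkl","rb"))[1]["image"],"w8"); lines(f["image"],"w9"); print(np.degrees(az(s["tool_rot"])))
E
python3 bar.py
```

```text
t 23.15 pos [0.5094 0.2823 0.204 ] az 100.57 F [0.5 0.9 0.5] M [0.01 0.04 0.06] w 0.003 g 0.0
w8
([187.0, 73.0, 253.0, 73.0], np.float32(0.07))
([381.0, 123.0, 332.0, 132.0], np.float32(-9.93))
([186.0, 124.0, 294.0, 124.0], np.float32(-0.04))
([293.0, 127.0, 183.0, 127.0], np.float32(0.1))
([248.0, 151.0, 297.0, 151.0], np.float32(0.59))
([208.0, 201.0, 274.0, 201.0], np.float32(0.18))
([277.0, 211.0, 206.0, 210.0], np.float32(1.14))
([393.0, 227.0, 355.0, 233.0], np.float32(-10.09))
w9
([164.0, 74.0, 308.0, 74.0], np.float32(-0.03))
([307.0, 76.0, 196.0, 77.0], np.float32(-0.21))
([184.0, 126.0, 294.0, 126.0], np.float32(0.16))
([293.0, 129.0, 182.0, 129.0], np.float32(0.13))
([246.0, 157.0, 297.0, 155.0], np.float32(-1.97))
([211.0, 203.0, 273.0, 203.0], np.float32(0.13))
([277.0, 213.0, 206.0, 213.0], np.float32(0.09))
([395.0, 227.0, 351.0, 234.0], np.float32(-9.95))
100.57070167453634
```

```bash
cat > bar2.py <<'E'
from plan import *
import cv2,pickle
for k in ("w8","w9"):
    im=pickle.load(open(k+".pkl","rb"))[1]["image"]
    for ch,name in ((cv2.cvtColor(im,cv2.COLOR_BGR2GRAY),"gray"),(cv2.cvtColor(im,cv2.COLOR_BGR2HSV)[:,:,1],"sat")):
        G=cv2.GaussianBlur(ch.astype(float),(3,3),0); gy=np.abs(np.gradient(G,axis=0))
        for lo,hi,c0,c1,t in ((144,166,273,293,"up in"),(144,166,303,322,"up out"),(166,184,273,296,"lo in"),(166,184,303,335,"lo out")):
            us=np.arange(c0,c1); w=gy[lo:hi,c0:c1]; v=w.argmax(0); ys=[]
            for j,i in enumerate(v):
                a=slice(max(i-2,0),i+3); ys.append(lo+np.sum(np.arange(lo,hi)[a]-lo)*0+np.average(np.arange(lo,hi)[a],weights=w[a,j])-lo)
            ys=np.array(ys); print(k,name,t,"mean",ys.mean().round(2),"u",us.mean(),"med grad",np.median(w.max(0)).round(0),"slope deg",np.degrees(np.arctan(np.polyfit(us,ys,1)[0])).round(2),"std",np.std(ys-np.polyval(np.polyfit(us,ys,1),us)).round(2))
E
python3 bar2.py
```

```text
w8 gray up in mean 148.78 u 282.5 med grad 22.0 slope deg -18.72 std 2.17
w8 gray up out mean 152.68 u 312.0 med grad 10.0 slope deg -2.74 std 0.47
w8 gray lo in mean 180.37 u 284.0 med grad 19.0 slope deg -8.79 std 0.48
w8 gray lo out mean 174.66 u 318.5 med grad 6.0 slope deg -3.0 std 1.75
w8 sat up in mean 153.21 u 282.5 med grad 2.0 slope deg -2.89 std 2.46
w8 sat up out mean 153.76 u 312.0 med grad 37.0 slope deg -0.5 std 0.27
w8 sat lo in mean 179.21 u 284.0 med grad 3.0 slope deg 7.66 std 3.75
w8 sat lo out mean 174.54 u 318.5 med grad 34.0 slope deg 1.76 std 0.26
w9 gray up in mean 152.35 u 282.5 med grad 23.0 slope deg -28.9 std 3.23
w9 gray up out mean 155.5 u 312.0 med grad 10.0 slope deg -6.63 std 0.58
w9 gray lo in mean 181.02 u 284.0 med grad 18.0 slope deg -3.96 std 1.01
w9 gray lo out mean 177.6 u 318.5 med grad 6.0 slope deg -5.58 std 1.74
w9 sat up in mean 154.88 u 282.5 med grad 2.0 slope deg -26.79 std 5.12
w9 sat up out mean 156.66 u 312.0 med grad 36.0 slope deg -3.88 std 0.32
w9 sat lo in mean 181.33 u 284.0 med grad 3.0 slope deg -5.28 std 0.6
w9 sat lo out mean 177.21 u 318.5 med grad 34.0 slope deg -0.99 std 0.16
```

```bash
cat > knob.py <<'E'
import io,contextlib,cv2,pickle
with contextlib.redirect_stdout(io.StringIO()):
    from fit2 import *
from plant import manip
rb=R.from_euler("z",b[3]); PVb=np.array([50,-95.])
def dark(im,P,pad=14):
    g=cv2.cvtColor(im,cv2.COLOR_BGR2GRAY).astype(float); return g
def fitk(im,pr,x0):
    g=cv2.cvtColor(im,cv2.COLOR_BGR2GRAY).astype(float); th=np.linspace(0,2*np.pi,40)
    uv0=pr(np.array([[x0[0],x0[1],.065]]))[0]
    def cost(q):
        P=np.array([[q[0]+.012*np.cos(t),q[1]+.012*np.sin(t),z] for z in (.047,.084) for t in th])
        h=cv2.convexHull(pr(P).astype(np.float32)); m=np.zeros(g.shape,np.uint8); cv2.fillConvexPoly(m,np.round(h*16).astype(np.int32),255,cv2.LINE_AA,4)
        ring=cv2.subtract(cv2.dilate(m,np.ones((5,5))),m)/255.; m=m/255.
        return (m*g).sum()/m.sum()-(ring*g).sum()/ring.sum()
    gr=[(cost([x0[0]+dx,x0[1]+dy]),dx,dy) for dx in np.arange(-.012,.0121,.001) for dy in np.arange(-.012,.0121,.001)]
    c=min(gr); return np.array([x0[0]+c[1],x0[1]+c[2]]),c[0]
x0=(rb.apply([.05,-.015,.06])+b[:3])[:2]
g9,_=wproj("w9.pkl"); W9=pickle.load(open("w9.pkl","rb"))[1]["image"]; g8,_=wproj("w8.pkl"); W8=pickle.load(open("w8.pkl","rb"))[1]["image"]
for n,im,pr in (("w8",W8,g8),("w9",W9,g9),("scene8",cv2.imread("pics/s8.png"),lambda P:proj("scene",P)),("scene",manip.grab_frame("scene")["image"],lambda P:proj("scene",P))):
    k,c=fitk(im,pr,x0); q=rb.inv().apply(np.r_[k,0]-b[:3])[:2]*1e3-PVb; print(n,k.round(4),round(c,1),"bed rel pivot",q.round(1),"phi",np.arctan2(q[1],q[0]).round(3),"r",np.hypot(*q).round(1))
k0=(rb.apply([.13,-.098,.06])+b[:3])[:2]
for n,im,pr in (("w1",pickle.load(open("w1.pkl","rb"))[1]["image"],g1),("scene0",cv2.imread("pics/scene0.png"),lambda P:proj("scene",P)),("top0",cv2.imread("pics/top0.png"),lambda P:proj("top",P))):
    k,c=fitk(im,pr,k0); q=rb.inv().apply(np.r_[k,0]-b[:3])[:2]*1e3-PVb; print(n,k.round(4),round(c,1),q.round(1),np.arctan2(q[1],q[0]).round(3),np.hypot(*q).round(1))
E
python3 knob.py
```

```text
w8 [0.4965 0.2782] -110.9 bed rel pivot [ 3.3 81.4] phi 1.53 r 81.5
w9 [0.4995 0.2792] -109.1 bed rel pivot [ 0.2 81. ] phi 1.569 r 81.0
scene8 [0.5005 0.2782] -72.0 bed rel pivot [-0.6 82.1] phi 1.578 r 82.2
scene [0.5045 0.2782] -72.6 bed rel pivot [-4.5 82.9] phi 1.626 r 83.0
w1 [0.4067 0.3482] -63.4 [78.8 -3.8] -0.048 78.9
scene0 [0.4077 0.3482] -71.0 [77.9 -3.6] -0.046 77.9
top0 [0.4067 0.3482] -98.0 [78.8 -3.8] -0.048 78.9
```

```bash
python3 -c "
from plan import *
rep(); print(manip.job_done())"
```

```text
t 23.25 pos [0.51   0.2825 0.2048] az 100.57 F [-0.2 -0.1  0.4] M [-0.   -0.01  0.02] w -0.001 g 0.0
the job is handed in; nothing more can be done
None
```

I handed the job in at 23 s: the cover lies flat under both lips (lower edge about 8 mm from the stops, within about 1–2 mm of centre), and the clamp bar was then swung across it to about 1.57 rad (camera estimates 1.55–1.63). The wrench and jar were not touched, and no verdict came back.

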